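# Tip a filter disc out of its pocket and lay it in the filter holder

### The job

The large white filter disc lies flush in its pocket in the grey storage block, where its rim cannot be gripped: press down on its back part, over the well, so that it tips and stays leaning with its front edge raised, and take your hand away. Take it by the raised edge, lean it on the bent-wire rest and let go, so that you can take it again by its rim from both sides, and lay it level on the seat of the steel filter-holder base, inside the four lugs. The disc is brittle: do not drop it or force it down, and do not upset the small disc or the glassware standing about.

Things in the scene. Friction and masses are not known exactly. Their poses are not given: they have to be found in the camera images.
- filter_disc: The large filter disc: plain white sintered disc, diameter 63 mm, 10 mm thick, about 55 g, brittle. Origin at its centre (mid thickness), z along its axis; both faces alike. At the start it lies flat in the larger pocket of the storage block, its top 1 mm below the block's top face.
- storage_block: Grey plastic storage block, fixed, 102 (x) x 144 (y) x 45 (z) mm: x from -46 mm (front, towards the robot) to +56 mm. Origin on the table below the line of its two pockets, z up. The larger pocket, its axis at x = 0, y = +26 mm, holds the large disc; the smaller, at y = -40 mm, the small disc. Each has a thumb notch at its back (+x).
- pocket (a point): Axis of the larger pocket at its shelf, 34 mm above the table, 11 mm below the block's top. Radius 32.5 mm in front. The disc lies on the shelf, which ends in a straight edge 6 mm behind the axis; behind it is the well, 66 mm wide, floor 4 mm above the table, back wall at x = +34 mm. The thumb notch, 36 mm wide, reaches from there to x = +45 mm, down to 14 mm above the table.
- press_point (a point): Top of the disc near its back rim, 29 mm behind (+x of the block) the pocket's axis, 44 mm above the table. Pressed straight down some 20 mm here with closed fingertips, the disc tips over the shelf edge, its back edge slides to the floor of the well, and it stays leaning 57 to 75 degrees steep, sloping down to +x, with 27 mm standing up free in front of the shelf edge.
- small_disc: Bystander: small white disc, diameter 45 mm, 10 mm thick, in the smaller pocket of the block; leave it there. Origin at its centre.
- wire_rest: Bent-wire steel rest (small easel), fixed: base plate 92 (x) x 60 (y) x 6 mm, two parallel 5 mm wires at y = -14 and +14 mm that slope down to +x at 62 degrees to the horizontal, 38 mm long, top 55 mm above the table, and end below in hooks 16 mm long, square to the slope. Origin on the table under the plate, 4 mm to +x of its centre, z up.
- rest_centre (a point): Centre of the large disc when it leans on the wire rest with its rim in both hooks, 48 mm above the table. The disc's axis then points along (sin 62, 0, cos 62 degrees) in the frame of the rest: up and to +x. Its two sides (at y = -31.5 and +31.5 mm) and its upper third stay free.
- holder_base: Filter-holder base of steel, fixed: foot 92 mm in diameter, column 44 mm, head 54 mm with a flat ring seat 50 mm above the table; a short flanged suction pipe points to its -x. Origin at the centre of the foot's underside, z up.
- seat (a point): Centre of the seat, 50 mm above the table; axes as the holder's. The seated disc's centre is 5 mm above it. Four lugs 9 mm wide stand at +-50 and +-130 degrees from +x, 8 mm above the seat, inner faces 33.5 mm from the axis (2 mm of play), sloped outward above 3 mm. The +y and -y sides are free for a finger beside and below the disc, which overhangs the head by 4.5 mm.
- flask: Bystander: glass conical flask, 64 mm wide, 105 mm high, standing. Origin at the centre of its underside.
- bottle_amber: Bystander: amber bottle with black cap, 46 mm wide, 93 mm high, standing. Origin at the centre of its underside.
- vial_1: Bystander: glass vial with white cap, 28 mm wide, 57 mm high, standing. Origin at the centre of its underside.
- vial_2: Bystander: another vial like vial_1.
- temp_controller: Fixed equipment, not to be touched: black control box on the table at the back left, about 120 mm high; its front reaches to x = 0.57 m of the world, its width from y = 0.15 to 0.36 m. Keep the hand clear of it and of what stands on it.
- lab_jack_small: Fixed equipment, not to be touched: blue lab jack 150 x 151 x 100 mm standing on the black control box, with a glass flask above it. Origin at the centre of its underside, about 120 mm above the table.
Mind the look-alikes: they are no part of the job. Leave any brown or turquoise look-alike of the filter_disc alone.

How it is judged:
By the outcome, as a careful person would: the job done as asked, in the order asked, and still so for the second after the job is handed in, with the robot touching nothing.
It also fails if it takes over 72 s, if anything falls off the work surface, if the arm or the gripper's body presses on something with over 40 N, if the wrist force passes 120 N, or if a joint passes its speed limit or range.

### The arm

A 6-joint arm with a two-finger parallel gripper is mounted at the origin on a cart in front of the work surface, level with it; the furniture and walls round the work are solid. World frame = base frame: x ahead of the robot, y to its left, z up, the work surface at z = 0. Lengths are in m, angles in rad, forces in N, time in s.
With the tool pointing down it reaches from about 0.425 to 0.95 m from the base axis. Payload 3.5 kg.
Tool frame: the origin (TCP) lies midway between the tips of the shut fingers; the grasp point (between the pads) lies ctrl.grasp_offset behind it (ctrl.grasp_offset is the distance from the TCP to the grasp point, in m); x points along the fingers, y is the direction in which the jaws open and shut, and the axes are right-handed (so a half turn about x gives the same grasp; the last joint's range is limited). The gripper opens to 85 mm and grips with 20 to 120 N. Pads are 22 mm wide; open, the fingers measure 114 mm over their backs; the gripper's body (76 mm by 85 mm) begins 54 mm behind the grasp point. The pads swing forward as they close: fully open they stand 13 mm farther back than shut.
Start: joints at [-1.363, 0.286, 1.577, -0, 1.279, -0.15], TCP at [0.236, -0.632, 0.196] pointing down, gripper open.
Joint ranges: [-2.77, 2.77], [-0.9, 2.22], [0.21, 2.48], [-1.53, 4.67], [0.24, 2.81], [-2.84, 2.84]. Speed limits (rad/s): [2.79, 2.79, 3.14, 3.14, 3.14, 3.14].

### API

Orientations are given as a unit quaternion [x, y, z, w].
In Python, from plant import readout, read_camera, sign_off, ctrl gives the robot as it stands.
- The arm moves only by the tool drive_tool, never from a script. Its argument "steps" is a list of rows, each a list of 5 numbers: the shift along the tool's x, y, z in cm, then the turn about the tool's x in degrees, then the opening, from 0 (shut) to 1 (fully open). A call has 1 to 10 rows; each row shifts and turns the commanded pose from where the row before left it, along the tool's axes as they then stand; what a row does not reach is not made up. A row lasts 1/10 s, in which the tool goes at most 50 mm and 8.59 degrees, less where a joint would pass 70% of its speed; a pose out of reach is approached as far as the arm can. A call is refused whole if a number of a shift passes 5 or a number of a turn 8.59, either way. A call with a gripper value outside its range is refused whole. The fingers move at their own pace and stop on an object; "force" is the grip in N (left out, the last holds). Time passes only in rows, so rows that do not move let the fingers close. It gives the time, the measured TCP pose, the force and the opening at its end, in the units of the state.
- readout.get_state(): the state, without advancing time (a new reading comes with each control period).
- read_camera(name): name is "scene" or "top" or "wrist"; returns a dict with "frame" (384x512x3 uint8, red, green, blue), "vertical_fov" (degrees; the focal length in pixels is half the picture's height over the tangent of half this angle, whatever the lens; pixels are square), "cx", "cy" (the principal point, pixels), "eye" and "orientation" of the camera in the world. Camera axes: x right, y up, looking along -z (the intrinsics and any distortion apply to the point x, -y, -z); pixel columns grow to the right and rows downward; lengths in m; the calibration is good to about 2 mm. A picture is of the moment at which its call begins. There is no depth.
- sign_off(): hands the job in, once; it reports no verdict.
The state is a dict: "time": time; "qpos": joint angles; "dq": joint speeds; "joint_efforts": joint torques, N m; "eef_pos": TCP position; "tcp_rot": TCP orientation; "contact_force": force on the tool from outside, world axes, zero at the start; "wrist_torque": the same for the moment, N m; "opening": opening from 0.0 (shut) to 1.0 (fully open).
Only numpy, scipy, OpenCV 4.12 (cv2) and the standard library are available. Lean on these libraries where they do the work, as an engineer would, in place of code of your own. Each camera call takes 0.05 s, during which the arm holds its last target. There are 200 camera calls.

## Working session

There is one attempt and no reset: what is moved stays moved. The work goes in short steps, Python scripts to look and compute and a tool call to move; the robot and the scene stay as the last step left them, time stands still between calls to the robot, and variables do not carry over. Pictures are saved under pics/ and viewed, about 8 in all and at most 12, crops included, and the job is handed in when it is done.

Besides the shell and the picture viewer there is one more tool, called as name(argument=value, ...) on one line, values as JSON. drive_tool: Moves the arm, as the interface text tells. Its arguments: {"type":"object","properties":{"steps":{"type":"array","items":{"type":"array","items":{"type":"number"}}},"force":{"type":"number"}},"required":["steps"]}

```bash
ls; mkdir -p pics; python3 - <<'E'
from plant import readout, read_camera, ctrl
import cv2
print(ctrl.grasp_offset, readout.get_state())
for n in ("scene","top"):
    c=read_camera(n); print(n,{k:v for k,v in c.items() if k!="frame"})
    cv2.imwrite(f"pics/{n}0.png",c["frame"][:,:,::-1])
E
```

```text
pics
0.0187 {'time': 0.0, 'qpos': array([-1.36298242e+00,  2.87207595e-01,  1.57814797e+00, -2.60318788e-05,
        1.27858856e+00, -1.49997824e-01]), 'dq': array([-0.0001061 ,  0.00020455,  0.00055828,  0.00211464,  0.00018607,
       -0.00023809]), 'joint_efforts': array([ 1.70171870e-05, -4.05984664e+01, -2.92625266e+01, -1.46999441e-04,
        5.85648901e-03,  3.24617837e-06]), 'eef_pos': array([ 0.2362731 , -0.63152272,  0.19443503]), 'tcp_rot': array([-0.69578685, -0.12666508,  0.69585252, -0.12500354]), 'contact_force': array([0.74242871, 0.11328887, 0.29349439]), 'wrist_torque': array([ 0.02215266, -0.00763828, -0.01785125]), 'opening': 0.9977933689828253}
scene {'vertical_fov': 49.88509202272657, 'cx': 256.0848135692358, 'cy': 189.7963646835103, 'eye': array([0.166589  , 0.92398851, 1.02168104]), 'orientation': array([-0.09826841,  0.38351419,  0.89394002, -0.21007483])}
top {'vertical_fov': 47.70862101184451, 'cx': 247.71890734866264, 'cy': 183.1939591001351, 'eye': array([0.45151929, 0.0546277 , 1.26395537]), 'orientation': array([-0.04981508,  0.04985612,  0.71531904, -0.69523485])}
```

View pics/top0.png

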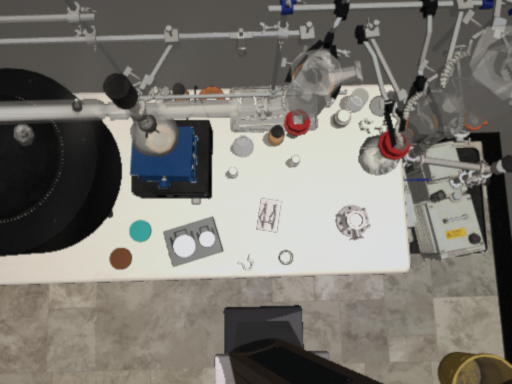

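View pics/scene0.png

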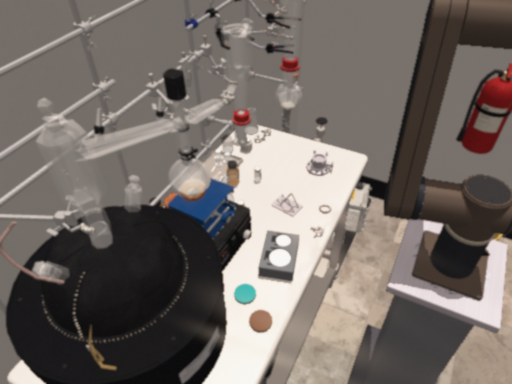

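The top view shows the block around (193,242), with the large disc at (184,245) and the small one at (207,239). The wire rest is at (268,214) and the holder at (352,222). Image up is about +x. The turquoise and brown look-alikes are at left.

```bash
cat > h.py <<'E'
import numpy as np, cv2
from scipy.spatial.transform import Rotation as R
from plant import readout, read_camera, ctrl
def ray(c,u,v):
    f=c["frame"].shape[0]/2/np.tan(np.radians(c["vertical_fov"]/2))
    d=np.array([(u-c["cx"])/f,-(v-c["cy"])/f,-1.])
    return R.from_quat(c["orientation"]).apply(d)
def onz(c,u,v,z):
    d=ray(c,u,v); return c["eye"]+d*(z-c["eye"][2])/d[2]
def proj(c,p):
    f=c["frame"].shape[0]/2/np.tan(np.radians(c["vertical_fov"]/2))
    q=R.from_quat(c["orientation"]).inv().apply(np.asarray(p)-c["eye"])
    return np.array([c["cx"]+f*q[0]/-q[2], c["cy"]-f*q[1]/-q[2]])
E
python3 - <<'E'
from h import *
c=read_camera("top"); im=c["frame"]; hsv=cv2.cvtColor(im,cv2.COLOR_RGB2HSV)
# block
m=((im.max(2)<150)&(im.min(2)>60)&(hsv[...,1]<40)).astype(np.uint8)
m[:, :150]=0; m[:200]=0; m[270:]=0; m[:,235:]=0
cn=max(cv2.findContours(m,cv2.RETR_EXTERNAL,cv2.CHAIN_APPROX_NONE)[0],key=cv2.contourArea)
P=np.array([onz(c,u,v,.045)[:2] for u,v in cn[:,0]],np.float32)
r=cv2.minAreaRect(P); print("block",r, cv2.boxPoints(r))
w=np.zeros_like(m); cv2.drawContours(w,[cn],-1,1,-1)
w&=(im.min(2)>170)
n,l,s,ce=cv2.connectedComponentsWithStats(w)
for i in range(1,n):
    if s[i,4]>50: print("disc",ce[i],s[i],onz(c,*ce[i],.044))
print("rest px ground",onz(c,268,214,.006),"holder",onz(c,352,222,.05))
a=cv2.resize(im[190:250,245:295],None,fx=8,fy=8,interpolation=cv2.INTER_CUBIC)
b=cv2.resize(im[192:252,328:378],None,fx=8,fy=8,interpolation=cv2.INTER_CUBIC)
cv2.imwrite("pics/crop1.png",np.hstack([a,b])[:,:,::-1])
E
```

```text
block ((0.4664132297039032, 0.20980346202850342), (0.1001879945397377, 0.14672264456748962), 15.371427536010742) [[0.39866492 0.26726177]
 [0.4375575  0.12578776]
 [0.53416157 0.15234515]
 [0.49526897 0.29381916]]
disc [206.63681592 238.68159204] [199 231  16  16 201] [0.47185728 0.17099599 0.044     ]
disc [183.88917526 245.65463918] [173 235  22  22 388] [0.4544098  0.23455061 0.044     ]
rest px ground [ 0.53837347 -0.00416086  0.006     ] holder [ 0.50638727 -0.23533263  0.05      ]
```

View pics/crop1.png

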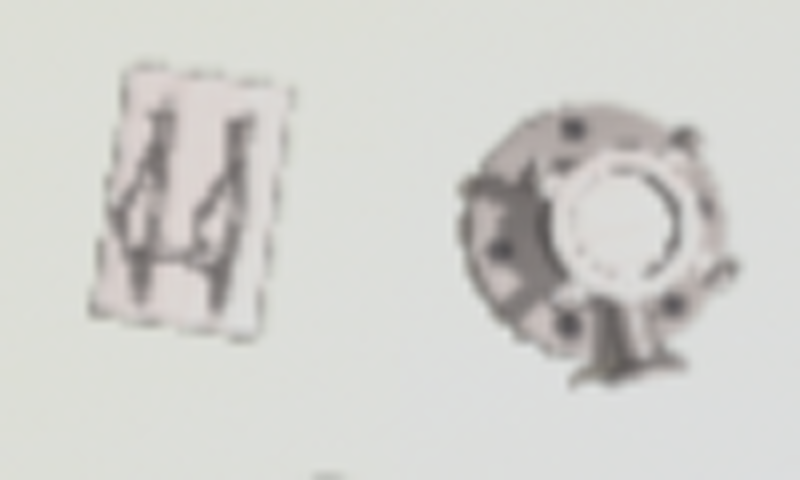

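The crop shows the rest's plate outline and two wires at about -8° yaw, and the holder with its pipe toward the image bottom (-x). I'll look closer with the wrist camera on the way.

```bash
cat >> h.py <<'E'
def plan(p,ydir=None):
    """p target TCP; ydir world yaw (deg) of tool y (mod 180)"""
    s=readout.get_state(); r=R.from_quat(s["tcp_rot"]); M=r.as_matrix()
    ay=np.degrees(np.arctan2(M[1,1],M[0,1]))
    print("tcp",s["eef_pos"].round(4),"xdir",M[:,0].round(3),"ang y",ay.round(2),"t",s["time"].round(2),"q",s["qpos"].round(2),"F",s["contact_force"].round(1),"op",round(s["opening"],3))
    if p is None: return
    d=np.asarray(p)-s["eef_pos"]
    print("shift cm now-axes",(M.T@d*100).round(2))
    if ydir is not None:
        t=(ydir-ay+90)%180-90   # world yaw change; tool x down => turn = -t
        print("turn deg",round(-t,2)); rr=r*R.from_rotvec([np.radians(-t),0,0])
        print("shift cm after turn",(rr.as_matrix().T@d*100).round(2), "axis check",rr.as_matrix().round(2).tolist())
E
python3 - <<'E'
from h import *
c=read_camera("wrist"); print({k:v for k,v in c.items() if k!="frame"})
t=read_camera("top")
k=[onz(t,245+u/8,190+v/8,.006)[:2] for u,v in [(130,65),(295,90),(258,340),(92,315)]]
print(np.round(k,4), cv2.minAreaRect(np.array(k,np.float32)), np.mean(k,0))
print("foot",onz(t,328+594/8,192+230/8,0.01),"seat",onz(t,328+620/8,192+225/8,.05),"pipe end",onz(t,328+627/8,192+372/8,.03))
plan([.42,-.2,.26],0)
E
```

```text
{'vertical_fov': 67.22416333857012, 'cx': 261.07176016779937, 'cy': 191.83016474702686, 'eye': array([ 0.30516469, -0.60590622,  0.37205539]), 'orientation': array([-0.11850478,  0.08306561, -0.56408149,  0.81293837])}
[[ 0.5851  0.0139]
 [ 0.5743 -0.0458]
 [ 0.4844 -0.0289]
 [ 0.495   0.0305]] ((0.5346556901931763, -0.007636420428752899), (0.0606396421790123, 0.0918051078915596), 79.53193664550781) [ 0.5347051  -0.00758124]
foot [ 0.50766772 -0.38967993  0.01      ] seat [ 0.50735467 -0.38469481  0.05      ] pipe end [ 0.45663529 -0.39029474  0.03      ]Traceback (most recent call last):
  File "<stdin>", line 7, in <module>
  File "h.py", line 18, in plan
    print("tcp",s["eef_pos"].round(4),"xdir",M[:,0].round(3),"ang y",ay.round(2),"t",s["time"].round(2),"q",s["qpos"].round(2),"F",s["contact_force"].round(1),"op",round(s["opening"],3))
                                                                                     ^^^^^^^^^^^^^^^
AttributeError: 'float' object has no attribute 'round'
```

```bash
sed -i 's/s\["time"\].round(2)/round(s["time"],2)/' h.py
python3 - <<'E'
from h import *
t=read_camera("top")
print("foot",onz(t,328+194/8,192+230/8,0.01),"seat",onz(t,328+220/8,192+225/8,.05),"pipe end",onz(t,328+227/8,192+372/8,.03))
plan([.42,-.22,.26],0)
E
```

```text
foot [ 0.51176057 -0.24582915  0.01      ] seat [ 0.51131804 -0.2454087   0.05      ] pipe end [ 0.46062871 -0.24954937  0.03      ]
tcp [ 0.2364 -0.632   0.1953] xdir [-0.     0.001 -1.   ] ang y -69.5 t 0.3 q [-1.36  0.29  1.58  0.    1.28 -0.15] F [ 0.1 -0.6  0.4] op 0.999
shift cm now-axes [ -6.44 -32.17 -31.63]
turn deg -69.5
shift cm after turn [ -6.44  18.36 -41.2 ] axis check [[-0.0, 1.0, -0.0], [0.0, 0.0, -1.0], [-1.0, -0.0, -0.0]]
```

drive_tool(steps=[[-0.3,-2.7,-3.1,0,1],[-0.3,-2.7,-3.1,0,1],[-0.3,-2.7,-3.1,0,1],[-0.3,-2.7,-3.1,0,1],[-0.3,-2.7,-3.1,0,1],[-0.3,-2.7,-3.1,0,1],[-0.3,-2.7,-3.1,0,1],[-0.3,-2.7,-3.1,0,1],[-0.3,-2.7,-3.1,0,1],[0,-2.7,-3.1,0,1]])

```text
time: 1.3
eef_pos: [0.433, -0.2694, 0.2236]
tcp_rot: [0.696, 0.125, -0.695, 0.126]
contact_force: [0.9, -0.4, 0.6]
opening: 0.998
```

```bash
python3 - <<'E'
from h import *
import pickle
c=read_camera("wrist"); pickle.dump(c,open("holder.pkl","wb"))
print(proj(c,[.5115,-.2455,.05]))
cv2.imwrite("pics/w1.png",c["frame"][:,:,::-1])
plan([.45,-.02,.22],-74.7)
E
```

```text
[265.40031834  97.99065111]
tcp [ 0.435  -0.2644  0.2233] xdir [ 0.003  0.004 -1.   ] ang y -69.28 t 1.35 q [-0.75 -0.11  1.95  0.    1.3   0.46] F [ 0.8  3.8 -1.2] op 0.997
shift cm now-axes [  0.42 -22.33 -10.04]
turn deg 5.42
shift cm after turn [  0.42 -23.18  -7.89] axis check [[0.0, 0.26, -0.96], [0.0, -0.96, -0.26], [-1.0, -0.0, -0.0]]
```

View pics/w1.png

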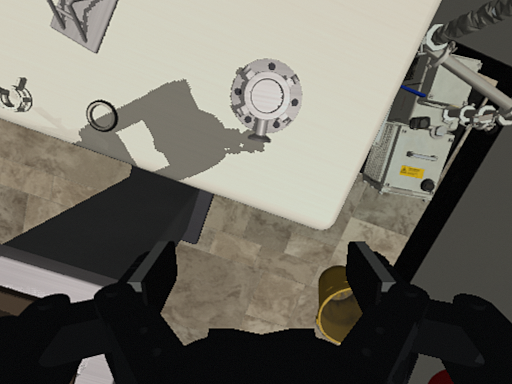

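Holder predicted at (265,98), seen at (268,96), with the pipe ending at (258,137). Next, the rest.

drive_tool(steps=[[0,0,0,5.4,1],[0,-3.9,-1.3,0,1],[0,-3.9,-1.3,0,1],[0,-3.9,-1.3,0,1],[0,-3.9,-1.3,0,1],[0,-3.9,-1.3,0,1],[0,-3.9,-1.3,0,0.5],[0,0,0,0,0]])

```text
time: 2.15
eef_pos: [0.4463, -0.0208, 0.223]
tcp_rot: [0.701, 0.095, -0.7, 0.095]
contact_force: [0.2, -0.4, -0.4]
opening: 0.693
```

```bash
python3 - <<'E'
from h import *
import pickle
c=read_camera("wrist"); pickle.dump(c,open("rest.pkl","wb"))
cv2.imwrite("pics/w2.png",cv2.resize(c["frame"][:260,120:440],None,fx=2,fy=2)[:,:,::-1])
yaw=np.radians(-10.5); R2=np.array([[np.cos(yaw),-np.sin(yaw)],[np.sin(yaw),np.cos(yaw)]])
for s in (1,-1):
    o=np.array([.5347,-.0076])+s*R2@[.004,0]
    for n,p in dict(org=(0,0,.006),restc=(0,0,.048)).items():
        print(s,n,proj(c,[*(o+s*R2@p[:2]),p[2]]))
print(onz(c,256,120,0.006))
h=pickle.load(open("holder.pkl","rb")); f=h["frame"][55:145,225:310]
cv2.imwrite("pics/hcrop.png",cv2.resize(f,None,fx=6,fy=6,interpolation=cv2.INTER_CUBIC)[:,:,::-1])
plan([.396,.215,.15],-74.7)
E
```

```text
1 org [271.11263466  90.34159693]
1 restc [272.30779684  88.48522294]
-1 org [268.36036886  96.21723136]
-1 restc [269.21676838  95.07977844]
[0.49758868 0.00075821 0.006     ]
tcp [ 0.4465 -0.0228  0.223 ] xdir [ 0. -0. -1.] ang y -74.64 t 2.2 q [-0.28 -0.26  2.08 -0.    1.32  1.02] F [ 0.  -0.4 -0.4] op 0.604
shift cm now-axes [  7.29 -24.27  -1.43]
turn deg 0.06
shift cm after turn [  7.29 -24.27  -1.41] axis check [[0.0, 0.26, -0.96], [-0.0, -0.96, -0.26], [-1.0, 0.0, -0.0]]
```

View pics/w2.png

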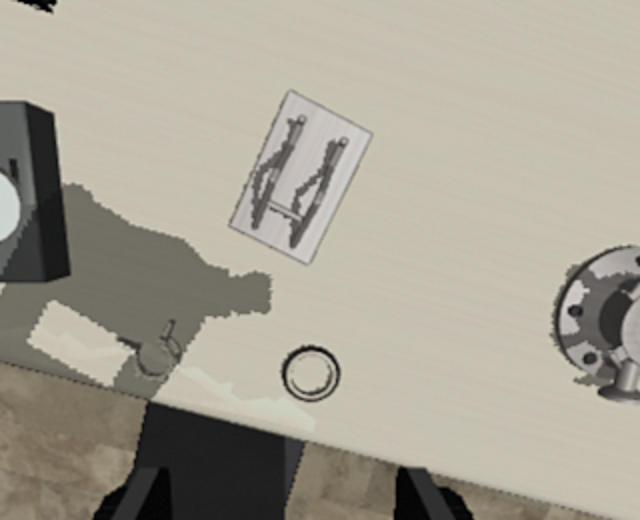

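The wires run (300,122)-(258,225) and (342,140)-(295,245) in the crop, but it isn't clear which end is high. I'll check that from an oblique view next.

drive_tool(steps=[[0,-4,-0.2,0,0],[0,-4,-0.2,0,0],[0,-4,-0.2,0,0],[1,-4,-0.2,0,0],[1.5,-4,-0.2,0,0],[2.4,-4,-0.2,0,0],[2.4,0,-0.2,0,0],[0,0,0,0,0],[0,0,0,0,0]])

```text
time: 3.1
eef_pos: [0.398, 0.2098, 0.1499]
tcp_rot: [-0.701, -0.092, 0.701, -0.093]
contact_force: [-0.3, -0.3, -0.0]
opening: 0.002
```

```bash
python3 - <<'E'
from h import *
import pickle
c=read_camera("wrist"); pickle.dump(c,open("block.pkl","wb"))
s=read_camera("scene"); h=pickle.load(open("holder.pkl","rb")); r=pickle.load(open("rest.pkl","rb"))
u,v=proj(s,[.535,-.008,.03]).astype(int)
rs=lambda f,w,hh: cv2.resize(f,(w,hh),interpolation=cv2.INTER_CUBIC)
A=c["frame"]
B=rs(s["frame"][v-25:v+25,u-32:u+32],288,225)
C=rs(h["frame"][55:145,225:310],288,305)
D=rs(r["frame"][35:145,225:315],288,352)
W=np.zeros((600,800,3),np.uint8); W[:384,:512]=A; W[:225,512:]=B; W[225:530,512:]=C
E=rs(r["frame"][40:135,230:310],180,214); W[384:598,:180]=E
cv2.imwrite("pics/m3.png",W[:,:,::-1])
print("pred",proj(c,[.4544,.2346,.044]),proj(c,[.4719,.1710,.044]),proj(c,[.4824,.2423,.044]))
# disc detection
im=c["frame"]; w=(im.min(2)>160).astype(np.uint8)
n,l,st,ce=cv2.connectedComponentsWithStats(w)
for i in range(1,n):
    if st[i,4]>800: print(st[i],ce[i],onz(c,*ce[i],.044))
plan([.4824,.2423,.07],-74.7)
E
```

```text
pred [251.52753677 119.2337556 ] [320.84931175 118.74820975] [251.02069006  86.82193684]
[    0     0   512   264 67115] [299.84575728  99.20905908] [0.48365428 0.19554845 0.044     ]
[ 219   83   66   67 3171] [253.49795017 114.9880164 ] [0.45866673 0.23377117 0.044     ]
[ 298   93   47   47 1723] [320.59489263 116.03366222] [0.47421373 0.17202381 0.044     ]
tcp [0.3991 0.21   0.1514] xdir [ 0.003  0.    -1.   ] ang y -75.03 t 3.2 q [ 0.26 -0.19  2.15 -0.    1.17  1.57] F [-0.4  0.3  0.2] op 0.0
shift cm now-axes [ 8.16 -0.97 -8.86]
turn deg -0.33
shift cm after turn [ 8.16 -0.92 -8.86] axis check [[0.0, 0.26, -0.96], [0.0, -0.96, -0.26], [-1.0, 0.0, -0.0]]
```

View pics/m3.png

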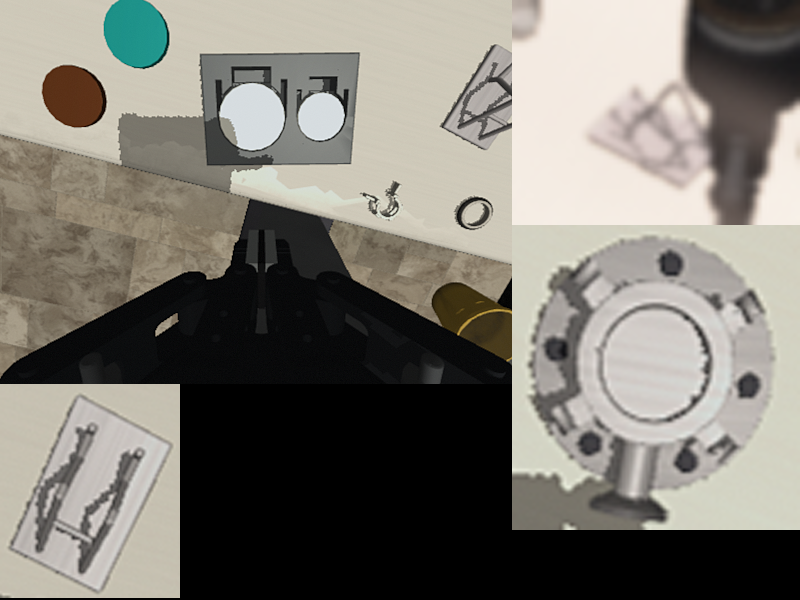

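The disc bounding box is centred at (252,116), about 2 mm in +x from the top-view estimate, so I'll average them. I'll check the rest's direction by projecting both hypotheses.

```bash
python3 - <<'E'
from h import *
import pickle
c=pickle.load(open("block.pkl","rb")); s=read_camera("scene"); h=pickle.load(open("holder.pkl","rb")); r=pickle.load(open("rest.pkl","rb"))
out=[]
for cam in (c,s,r):
    u,v=proj(cam,[.535,-.008,.03]).astype(int); u=min(u,480)
    for k in (1,-1):
        f=cv2.resize(cam["frame"][v-48:v+48,max(u-32,0):u+32][:, :64],None,fx=4,fy=4,interpolation=cv2.INTER_CUBIC)
        yaw=np.radians(-10.5+(0 if k==1 else 180)); ex=np.array([np.cos(yaw),np.sin(yaw),0]); ey=np.array([-ex[1],ex[0],0])
        o=np.array([.5347,-.0076,0])+.004*ex
        for y in (-.014,.014):
            pts=[o+ex*x+ey*y+[0,0,z] for x,z in ((-.0122,.055),(.0056,.0215),(.020,.029))]
            pp=np.array([(proj(cam,p)-[u-32,v-48])*4 for p in pts],np.int32)
            cv2.polylines(f,[pp],False,(255,0,0) if k==1 else (0,0,255),1)
        out.append(f)
W=np.hstack(out); print(W.shape)
cv2.imwrite("pics/ov.png",cv2.resize(np.vstack([W[:,:768],W[:,768:]]),(600,600))[:,:,::-1])
print("seat",onz(h,267.2,95.4,.05),"pipe",onz(h,259.8,136.1,.03))
L=[onz(h,225+(a-512)/3.39,55+(b-225)/3.39,.057)[:2] for a,b in ((597,277),(740,312),(568,415),(718,440))]
print(np.round(L,4),np.mean(L,0))
E
```

```text
(384, 1536, 3)
seat [ 0.51488419 -0.24643935  0.05      ] pipe [ 0.46660723 -0.25523228  0.03      ]
[[ 0.5326 -0.2193]
 [ 0.539  -0.267 ]
 [ 0.4884 -0.2248]
 [ 0.4985 -0.2754]] [ 0.51460989 -0.24665138]
```

View pics/ov.png

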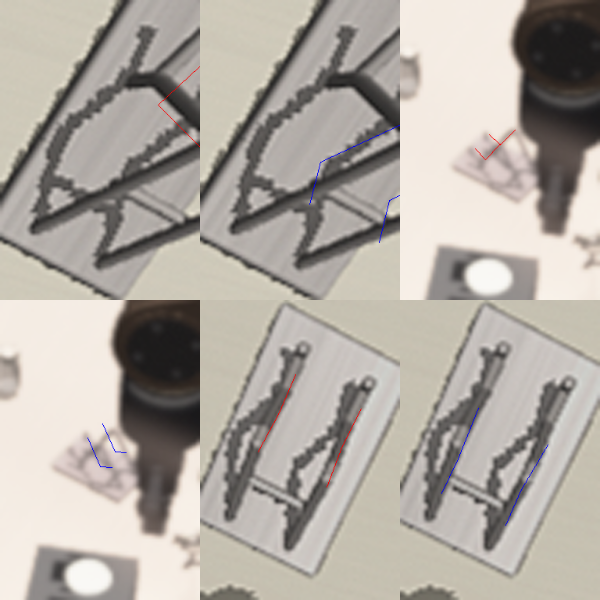

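The direction is settled: the hooks are on the far side (+x away from the robot), and the actual hooks sit a few mm further in +x. Next I check the wrist calibration against the visible fingertips and measure the hook tips and plate.

```bash
python3 - <<'E'
from h import *
import pickle
r=pickle.load(open("rest.pkl","rb")); c=pickle.load(open("block.pkl","rb"))
u,v=proj(r,[.535,-.008,.03]).astype(int)
P=lambda X,Y,z: onz(r,u-32+(X-200)/200*64,v-48+(Y-300)/300*96,z).round(4)
print("tips",P(303,350,.024),P(368,383,.024)); print("feet",P(230,518,.006),P(290,548,.006))
print("corners",P(283,303,.006),P(400,365,.006),P(312,578,.006))
print("TCP in image",proj(c,[.3985,.2099,.1505]))
# plate contour in rest image
im=r["frame"]; 
a=im[u*0+v-48:v+48,u-40:u+40].astype(int); b=(abs(a[...,0]-a[...,2])<14)&(a.min(2)>120)
n,l,st,ce=cv2.connectedComponentsWithStats(cv2.morphologyEx(b.astype(np.uint8),cv2.MORPH_CLOSE,np.ones((7,7))))
i=1+np.argmax(st[1:,4]); cn=cv2.findContours((l==i).astype(np.uint8),0,1)[0][0][:,0]+[u-40,v-48]
print(cv2.minAreaRect(np.array([onz(r,*p,.006)[:2] for p in cn],np.float32)))
plan([.4837,.2423,.07],-74.7)
cv2.imwrite("pics/tip.png",c["frame"][200:300,200:320,::-1])
g=c["frame"][215:250,245:280].mean(2).astype(int)
print(g[::3,::3])
E
```

```text
tips [0.5706 0.0016 0.024 ] [ 0.566  -0.0258  0.024 ]
feet [0.5024 0.0135 0.006 ] [ 0.4972 -0.0142  0.006 ]
corners [0.5875 0.0141 0.006 ] [ 0.5782 -0.0375  0.006 ] [ 0.4876 -0.0267  0.006 ]
TCP in image [261.69266065 221.20907732]
((0.5397258400917053, -0.005543850362300873), (0.06018471345305443, 0.09354851394891739), 79.6534423828125)
tcp [0.3992 0.2101 0.1516] xdir [ 0.003  0.001 -1.   ] ang y -75.02 t 3.25 q [ 0.26 -0.19  2.15 -0.    1.17  1.57] F [0.1 0.7 0.6] op 0.006
shift cm now-axes [ 8.19 -0.93 -8.97]
turn deg -0.32
shift cm after turn [ 8.19 -0.88 -8.98] axis check [[0.0, 0.26, -0.96], [0.0, -0.96, -0.26], [-1.0, 0.0, -0.0]]
[[44 34 32 35 33 33 34 35 34 33 33 34]
 [16 32 33 32 33 31 32 32 32 33 32 34]
 [29 32 32 35 33 32 32 34 32 31 32 30]
 [31 32 31 33 33 33 33 32 31 31 31 34]
 [33 31 32 33 33 33 33 32 32 33 33 32]
 [34 36 48 49 51  9  7 50 50 50 31 34]
 [32 41 50 50 49  6  2 52 50 51 30 32]
 [31 43 51 50 49  7  4 52 50 51 36 34]
 [15 45 51 50 50  5  1 52 50 50 30 12]
 [ 9 51 50 51 44  3  3 52 50 51 40  6]
 [ 7 55 49 50 43  5  5 52 50 50 40 10]
 [13 53 51 50 45  6  4 54 51 50 45 13]]
```

drive_tool(steps=[[1,-0.3,-3,-0.3,0],[2,-0.3,-3,0,0],[2,-0.3,-2.9,0,0],[2,0,0,0,0],[1.8,0,0,0,0],[0,0,0,0,0],[0,0,0,0,0]])

```text
time: 3.95
eef_pos: [0.482, 0.2426, 0.0629]
tcp_rot: [0.701, 0.094, -0.7, 0.094]
contact_force: [-0.5, 0.6, 0.4]
opening: -0.0
```

```bash
python3 - <<'E'
from h import *
c=read_camera("wrist")
cv2.imwrite("pics/w4.png",c["frame"][:,:,::-1])
im=c["frame"]; w=(im.min(2)>160).astype(np.uint8)
print(proj(c,[.456,.2345,.044]),proj(c,[.483,.242,.044]))
n,l,st,ce=cv2.connectedComponentsWithStats(w)
for i in range(1,n):
    if st[i,4]>800: print(st[i],ce[i],onz(c,*ce[i],.044))
plan([.483,.242,.024],-74.7)
E
```

```text
[262.76627168 245.50233014] [262.68929944 210.4036331 ]
[    0     0   512   364 73648] [269.67703128 140.64402292] [0.53242183 0.25073737 0.044     ]
[ 253  214   51   52 1082] [283.70147874 233.03327172] [0.46992159 0.22225743 0.044     ]
[ 321  217   59   53 2419] [349.43985118 243.37536172] [0.47482277 0.17235715 0.044     ]
tcp [0.4824 0.2429 0.0636] xdir [ 0.003  0.001 -1.   ] ang y -74.65 t 4.0 q [0.28 0.14 2.01 0.   0.99 1.58] F [ 0.6 -0.2  0.3] op 0.004
shift cm now-axes [ 3.96  0.1  -0.03]
turn deg 0.05
shift cm after turn [ 3.96  0.1  -0.03] axis check [[0.0, 0.26, -0.96], [0.0, -0.96, -0.26], [-1.0, -0.0, -0.0]]
```

View pics/w4.png

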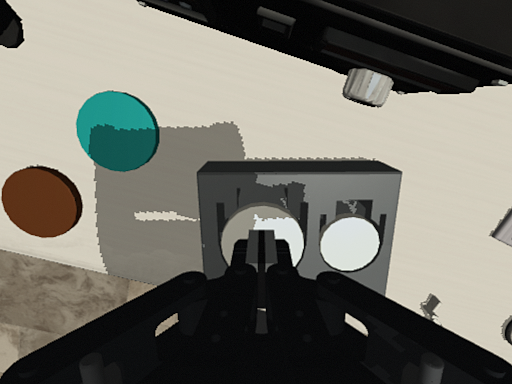

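Fingers stand over the disc's back part. The disc's back rim is at (262,204) and the fingertip at (262,230). Going down to feel for contact.

drive_tool(steps=[[0.8,0,-0.1,0,0],[0.8,0,0,0,0],[0.4,0,0,0,0],[0.2,0,0,0,0],[0,0,0,0,0]])

```text
time: 4.5
eef_pos: [0.4816, 0.2432, 0.0393]
tcp_rot: [-0.7, -0.095, 0.701, -0.095]
contact_force: [0.2, -0.3, 0.2]
opening: -0.0
```

drive_tool(steps=[[0.4,0,0,0,0],[0.4,0,0,0,0],[0,0,0,0,0]])

```text
time: 4.8
eef_pos: [0.4815, 0.2431, 0.0311]
tcp_rot: [-0.7, -0.095, 0.701, -0.095]
contact_force: [-0.3, 0.8, 0.7]
opening: 0.001
```

```bash
python3 - <<'E'
from h import *
c=read_camera("wrist")
cv2.imwrite("pics/w5.png",cv2.resize(c["frame"][130:290,150:420],None,fx=2.5,fy=2.5)[:,:,::-1])
plan(None)
E
```

```text
tcp [0.4817 0.2432 0.0314] xdir [-0.001 -0.    -1.   ] ang y -74.6 t 4.85 q [0.28 0.19 2.02 0.   0.93 1.58] F [-0.6 -0.4  0.5] op -0.001
```

View pics/w5.png

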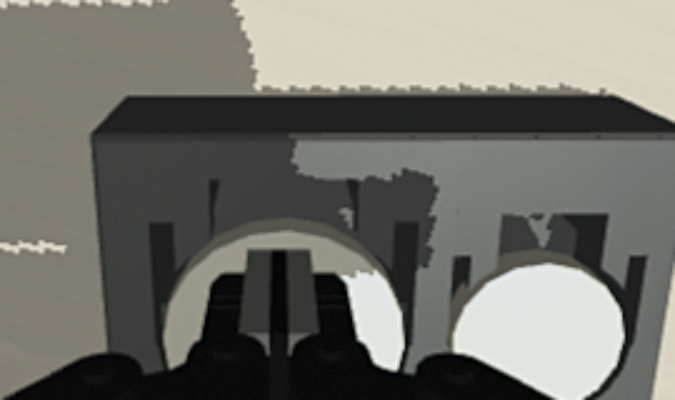

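drive_tool(steps=[[0.4,0,0,0,0],[0.4,0,0,0,0],[0,0,0,0,0]])

```text
time: 5.15
eef_pos: [0.4814, 0.2431, 0.023]
tcp_rot: [-0.7, -0.095, 0.701, -0.095]
contact_force: [0.0, 0.1, -0.2]
opening: 0.003
```

```bash
cat > prof.py <<'E'
from h import *
c=read_camera("wrist")
t=read_camera("top"); im=t["frame"]
plan(None)
g=c["frame"].mean(2).astype(int)
print("col u=264 v190-232",g[190:234:2,264]); print("col u=230",g[190:274:3,230])
b=cv2.resize(im[225:262,165:225],None,fx=6,fy=6,interpolation=cv2.INTER_CUBIC)
cv2.imwrite("pics/t6.png",np.vstack([cv2.resize(c["frame"][130:290,150:420],(540,320)),np.pad(b,((0,0),(0,180),(0,0)))])[:,:,::-1])
E
python3 prof.py
```

```text
tcp [0.4819 0.2432 0.0236] xdir [-0. -0. -1.] ang y -74.6 t 5.25 q [ 0.28  0.2   2.02 -0.    0.91  1.58] F [-0.5 -0.2 -0.2] op -0.003
col u=264 v190-232 [ 61  64  62  63  62  63  63  63  62  63  63  61  61  60  61  61  81  85
  80 162  45  27]
col u=230 [ 61  64  65  63  63  63  65  64  66  64  62  63  63  62  60  83  94 152
 150 148 149 151 158 143 123  46  10  11]
```

View pics/t6.png

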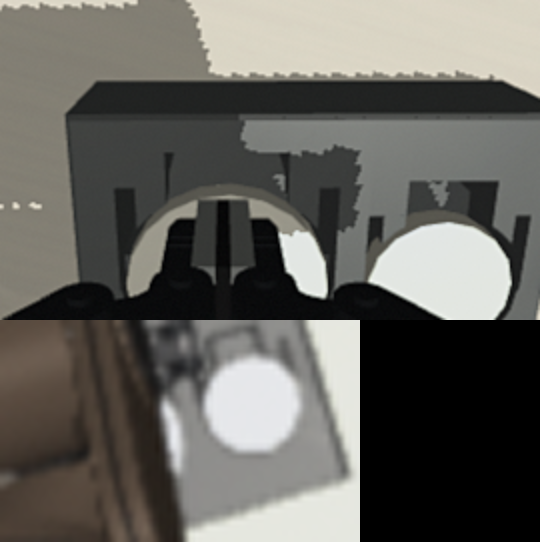

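```bash
python3 - <<'E'
from h import *
c=read_camera("wrist"); ex=np.array([.964,.265,0]); ey=np.array([-.265,.964,0]); ez=np.array([0,0,1.])
o=np.array([.456,.2345,.044])
for x,z in ((.0315,0),(.0315,-.01)): print("back rim flat",x,z,proj(c,o+ex*x+ez*z))
for y in (.0315,-.0315): print("side",proj(c,o+ey*y))
s=o-ey*.066
print("small back",proj(c,s+ex*.0225),"sides",proj(c,s+ey*.0225),proj(c,s-ey*.0225))
for th in (20,40,57,65,75):
    a=np.radians(th); # top corner of back rim, pivot shelf edge x=.006,z=.034
    print(th,proj(c,o+ex*(.006+.0255*np.cos(a)+.01*np.sin(a))+ez*(-.01-.0255*np.sin(a)+.01*np.cos(a))))
for dx,dz in ((0,0),(.011,0),(.011,.02),(0,.02),(.006,.0204),(.011,.0204)): print("tip",dx,dz,proj(c,np.array([.4819,.2432,.0236])+ex*dx+ez*dz))
g=c["frame"].mean(2).astype(int)
print("small col 370",g[200:300:4,370]); print("row 268",g[268,190:420:4])
E
```

```text
back rim flat 0.0315 0 [264.31629877 228.18082481]
back rim flat 0.0315 -0.01 [264.13503381 221.63079566]
side [213.38497931 274.97988763]
side [314.90122876 274.95862609]
small back [374.56971673 242.03213265] sides [334.23340368 274.95457716] [406.71694134 274.93939623]
20 [264.1562589  219.22647107]
40 [263.99399949 215.79513415]
57 [263.86918442 216.97562613]
65 [263.81726474 218.68484257]
75 [263.75977323 221.73025636]
tip 0 0 [261.64183766 221.47598172]
tip 0.011 0 [261.65303461 205.7686661 ]
tip 0.011 0.02 [261.73691169 217.18799261]
tip 0 0.02 [261.72292427 234.43737806]
tip 0.006 0.0204 [261.73233145 225.37866799]
tip 0.011 0.0204 [261.7387841  217.44290896]
small col 370 [121 123 120 119 119 114 119 116 127  83  76 229 227 227 226 227 227 227
 226 226 227 227 180  10  10]
row 268 [ 44  61  62  61  60  36 122 147 147 100   8  12  10  13   9  11  12   8
  18 105   9  10  11  10   5   9   0 234 227 227 228  19 119 111 111 113
 133 227 227 227 228 227 226 227 227 227 227 227 226 226 227 226 226 228
  24  97 108 105]
```

The image shows the disc still flat, exactly as predicted, so the real fingertips end higher than the reported TCP. I'll keep lowering and watch the rim.

drive_tool(steps=[[0.3,0,0,0,0],[0.3,0,0,0,0],[0,0,0,0,0]])

```text
time: 5.6
eef_pos: [0.4815, 0.2431, 0.0172]
tcp_rot: [-0.7, -0.095, 0.701, -0.095]
contact_force: [0.2, -0.6, 0.2]
opening: 0.002
```

```bash
cat > rim.py <<'E'
from h import *
c=read_camera("wrist"); ex=np.array([.964,.265,0]); ez=np.array([0,0,1.]); ey=np.array([-.265,.964,0])
o=np.array([.456,.2345,.044]); plan(None)
print("flat pred top/bottom",proj(c,o+ex*.0315),proj(c,o+ex*.0315-ez*.01))
g=c["frame"].mean(2).astype(int)
u=int(proj(c,o+ex*.0315)[0]); print(u,"from v=196",g[196:250:2,u]); print("u-30",g[196:280:3,u-30])
E
python3 rim.py
```

```text
tcp [0.4817 0.2432 0.0174] xdir [-0.001 -0.    -1.   ] ang y -74.6 t 5.65 q [ 0.28  0.21  2.03 -0.    0.9   1.58] F [-0.1 -0.3 -0.5] op 0.001
flat pred top/bottom [264.43026041 232.26137047] [264.2361285  225.24324298]
264 from v=196 [62 62 62 63 62 61 63 65 62 62 61 62 61 62 59 81 88 38 27 26 24 24 23 20
 15 17 17]
u-30 [ 64  65  64  63  65  26  34  50  65  66  61  65  65  87  79 162  60   0
   0  11   9   9  11  11  11  11  12  11]
```

drive_tool(steps=[[0.3,0,0,0,0],[0.3,0,0,0,0],[0.2,0,0,0,0],[0,0,0,0,0]])

```text
time: 6.05
eef_pos: [0.4816, 0.2432, 0.0093]
tcp_rot: [-0.7, -0.095, 0.701, -0.095]
contact_force: [0.6, -0.2, 0.7]
opening: 0.001
```

```bash
python3 rim.py; python3 - <<'E'
from h import *
s=read_camera("scene"); u,v=proj(s,[.482,.243,.03]).astype(int); print(u,v, proj(s,[.456,.2345,.044]))
A=cv2.resize(s["frame"][v-50:v+40,u-60:u+60],None,fx=5,fy=5,interpolation=cv2.INTER_CUBIC)
cv2.imwrite("pics/s7.png",A[:,:,::-1])
E
```

```text
tcp [0.4818 0.2432 0.0095] xdir [-0.001 -0.    -1.   ] ang y -74.6 t 6.1 q [ 0.28  0.23  2.03 -0.    0.89  1.58] F [-0.8  0.1 -0.3] op 0.004
flat pred top/bottom [264.60540246 238.56183331] [264.39236329 230.86298663]
264 from v=196 [51 61 63 64 62 63 64 63 63 62 62 62 64 62 62 62 64 36 28 27 27 27 26 20
 16 15 18]
u-30 [53 66 64 64 65 63 68 50 65 65 64 62 64 64 64 91 34  2  0 14  9 12  9  9
  9 15  9  9]
269 259 [278.85038098 257.19958624]
```

View pics/s7.png

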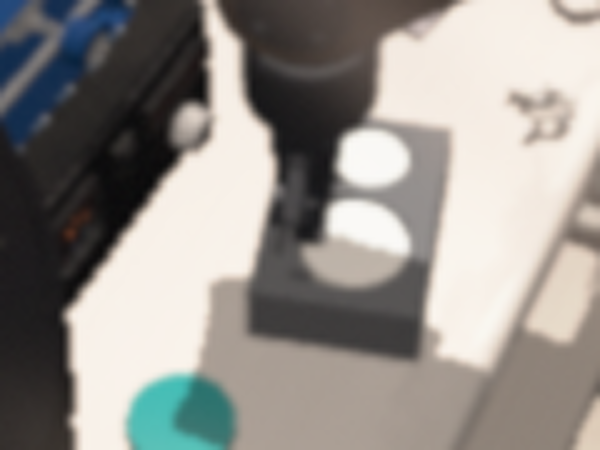

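The finger is at crop (312,240), just over the disc's back part, with the disc still flat. I'll continue the press in small steps, tracking the disc blob numerically in the scene camera.

drive_tool(steps=[[0.3,0,0,0,0],[0.3,0,0,0,0],[0,0,0,0,0]])

```text
time: 6.45
eef_pos: [0.4818, 0.2432, 0.0034]
tcp_rot: [-0.701, -0.095, 0.701, -0.095]
contact_force: [0.8, -0.7, 0.6]
opening: 0.001
```

```bash
cat > blob.py <<'E'
from h import *
def blob():
    s=read_camera("scene"); g=s["frame"].min(2).copy()
    m=(g>110).astype(np.uint8)
    n,l,st,ce=cv2.connectedComponentsWithStats(m)
    for i in range(1,n):
        x,y,w,h,a=st[i]
        if 15<a<2000 and 240<ce[i][0]<310 and 220<ce[i][1]<290: print("blob",st[i],ce[i].round(1))
    return s
if __name__=="__main__":
    s=blob(); plan(None)
    g=s["frame"].mean(2).astype(int); print(g[238:274:2,262:304:3])
E
python3 blob.py
```

```text
tcp [0.4818 0.2432 0.0035] xdir [-0.001 -0.    -1.   ] ang y -74.6 t 6.5 q [ 0.28  0.24  2.03 -0.    0.88  1.58] F [ 0.4 -0.3  0.1] op -0.002
[[203  27  26  26  34 181 247 247 247 221 146 148 160 237]
 [206  27  27  27  31 200 247 247 247 243 144 148 163 238]
 [230  42  50  30  27 213 248 248 247 237 145 147 173 239]
 [234  42  67  29  25 159 244 246 243 186 144 145 177 240]
 [227  53  74  27  32 128 173 194 170 144 144 144 197 241]
 [213  96  74  29  38 126 181 190 149 143 144 143 209 241]
 [188  72  72  53 107 233 242 242 218 144 144 140 226 242]
 [137  60  66  39 162 244 244 244 241 142 144 139 236 242]
 [102  53  55  31 172 244 240 239 239 144 143 137 238 243]
 [ 92  64  40  33 161 214 185 180 180 139 142 140 241 243]
 [ 85  72  67  68 151 171 171 171 167 138 141 147 243 243]
 [ 85  82 111 156 169 171 170 171 153 120 112 155 243 243]
 [ 85  85  85 156 171 171 171 161 131  99  86 170 243 243]
 [ 85  84  72 124 164 165 157 135  95  86  85 197 243 241]
 [ 84  85  84  89 104 107 110  97  85  85  85 211 242 240]
 [ 69  74  79  83  84  85  85  85  85  86  84 227 241 240]
 [ 61  62  62  64  68  73  78  83  84  85  85 237 240 241]
 [ 61  61  61  61  62  61  62  64  66  71  81 238 239 241]]
```

drive_tool(steps=[[0.3,0,0,0,0],[0.3,0,0,0,0],[0,0,0,0,0]])

```text
time: 6.8
eef_pos: [0.4824, 0.2434, -0.0024]
tcp_rot: [0.701, 0.095, -0.7, 0.095]
contact_force: [1.3, 0.9, 0.6]
opening: 0.003
```

```bash
sed -i 's/g>110/g>149/; s/print(g\[.*$/print(g[246:272:2,262:304:3])/' blob.py; python3 blob.py; python3 rim.py
```

```text
tcp [ 0.4824  0.2434 -0.0022] xdir [ 0.001  0.    -1.   ] ang y -74.6 t 6.85 q [0.28 0.25 2.03 0.   0.86 1.58] F [1.5 0.6 0.5] op 0.001
[[227  39  71  27  28 127 178 194 170 145 145 144 196 240]
 [212  67  73  25  30 129 199 191 144 143 144 143 209 241]
 [192  90  71  32  67 196 213 202 134 142 144 140 226 242]
 [141  65  68  49 128 212 193 160 115 124 144 138 236 242]
 [ 96  61  63  34 143 193 154 164 136  93 143 137 238 243]
 [ 82  53  45  30 129 153 151 166 146 116 142 139 240 243]
 [ 85  70  37  39 130 151 156 157 142 142 141 148 243 243]
 [ 85  82  71  98 144 151 159 131 133 135 110 149 243 243]
 [ 85  85  81 135 150 152 152  97  91 101  86 170 243 243]
 [ 85  84  72 116 144 143 118  86  85  86  86 197 243 241]
 [ 84  86  84  90  98 105  88  86  85  85  85 211 243 240]
 [ 69  74  79  83  84  85  85  85  86  85  85 226 241 240]
 [ 61  61  62  64  68  73  78  83  84  85  86 237 240 240]]
tcp [ 0.4824  0.2434 -0.0021] xdir [ 0.001  0.    -1.   ] ang y -74.6 t 6.9 q [0.28 0.25 2.03 0.   0.86 1.58] F [1.3 0.5 0.6] op 0.0
flat pred top/bottom [264.88609344 249.92683344] [264.64189123 241.0192098 ]
264 from v=196 [33 33 33 40 52 56 62 63 63 63 62 63 63 62 64 61 65 36 29 27 25 26 28 19
 17 18 15]
u-30 [ 33  35  37  51  64  64  64  64  63  62  65  62  64  64  62 117  49   2
   0  11   9  10  13  10   8  13  10   9]
```

The disc is tipping now. First contact came at a reported TCP z of about 0.003, so the fingertips end about 40 mm above the reported TCP. Finishing the press.

drive_tool(steps=[[0.4,0,0,0,0],[0.4,0,0,0,0],[0.4,0,0,0,0],[0.4,0,0,0,0],[0,0,0,0,0],[0,0,0,0,0]])

```text
time: 7.5
eef_pos: [0.4821, 0.2433, -0.0185]
tcp_rot: [0.701, 0.095, -0.701, 0.095]
contact_force: [2.7, 1.3, -2.3]
opening: 0.001
```

```bash
python3 blob.py
```

```text
blob [275 235  17  28 158] [283.  243.9]
blob [279 283   7   6  17] [281.8 285.4]
tcp [ 0.4821  0.2433 -0.0184] xdir [ 0.  0. -1.] ang y -74.6 t 7.55 q [0.28 0.28 2.03 0.   0.83 1.58] F [ 2.4  0.3 -1.4] op 0.002
[[211  29  36  27  27 121 173 194 170 145 145 144 197 240]
 [210  33  58  28  31 173 126 129 142 144 143 143 209 241]
 [189  39  73  26  38 165 100  76 109 142 143 140 225 242]
 [142  55  74  26  62 172 137 125  87 124 143 139 236 242]
 [112  71  72  37 103 174 141 143 131  93 143 137 238 243]
 [ 83  61  67  47 133 167 142 143 143 116 142 140 241 243]
 [ 65  60  61  32 143 156 110 135 144 139 134 147 243 243]
 [ 79  68  56  34 153 136  85  93 112 117  91 147 243 244]
 [ 85  84  78  52 154 113  86  85  85  87  85 169 244 243]
 [ 85  85  73  75 141  99  85  85  86  86  86 196 243 241]
 [ 84  85  84  85 100  88  86  85  85  85  85 211 243 240]
 [ 70  75  78  84  84  85  86  85  85  85  84 227 241 240]
 [ 61  61  62  64  68  73  78  83  84  85  86 237 240 240]]
```

drive_tool(steps=[[0,0,-0.2,0,0],[-1,0,0,0,0],[-2,0,0,0,0],[-3,0,0,0,0],[-4,0,0,0,0],[-3,0,1,0,0.4],[0,0,2,0,0.4],[0,0,0,0,0.4],[0,0,0,0,0.4]])

```text
time: 8.45
eef_pos: [0.4545, 0.2358, 0.1119]
tcp_rot: [-0.701, -0.095, 0.701, -0.095]
contact_force: [0.1, -0.1, -1.1]
opening: 0.402
```

```bash
python3 - <<'E'
from h import *
import pickle
c=read_camera("wrist"); pickle.dump(c,open("lean.pkl","wb")); t=read_camera("top"); s=read_camera("scene")
plan(None)
print("pocket",proj(c,[.456,.2345,.045]))
u,v=proj(c,[.456,.2345,.045]).astype(int)
A=cv2.resize(c["frame"][max(v-90,0):v+90,u-110:u+130],(480,360),interpolation=cv2.INTER_CUBIC)
u,v=proj(s,[.456,.2345,.045]).astype(int)
B=cv2.resize(s["frame"][v-30:v+30,u-26:u+26],(312,360),interpolation=cv2.INTER_CUBIC)
r=pickle.load(open("rest.pkl","rb")); u,v=proj(r,[.535,-.008,.03]).astype(int)
u2,v2=proj(t,[.456,.2345,.045]).astype(int)
C=cv2.resize(t["frame"][v2-20:v2+20,u2-26:u2+26],(312,240),interpolation=cv2.INTER_CUBIC)
D=cv2.resize(r["frame"][v-48:v+48,u-48:u+48],(240,240),interpolation=cv2.INTER_CUBIC)
h=pickle.load(open("holder.pkl","rb")); E=cv2.resize(h["frame"][55:145,222:312],(240,240),interpolation=cv2.INTER_CUBIC)
W=np.vstack([np.hstack([A,B]),np.hstack([C,D,E])]); print(W.shape)
cv2.imwrite("pics/l8.png",W[:,:,::-1])
E
```

```text
tcp [0.455  0.2358 0.1112] xdir [-0.001 -0.    -1.   ] ang y -74.6 t 8.6 q [0.28 0.02 2.04 0.   1.08 1.58] F [-0.3 -0.4 -0. ] op 0.404
pocket [263.23562794 191.17533269]
(600, 792, 3)
```

View pics/l8.png

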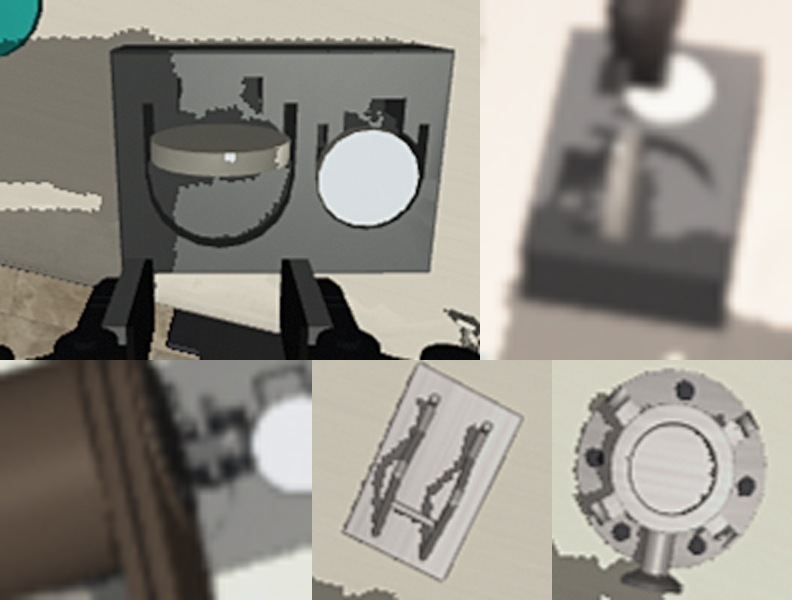

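The disc stays leaning on the shelf edge with its rim band raised (crop x 150-290, y 135-177). The small disc is undisturbed. All 12 pictures are used, so from here I measure numerically.

```bash
python3 - <<'E'
from h import *
import pickle
c=pickle.load(open("lean.pkl","rb")); ex=np.array([.964,.265,0]); ez=np.array([0,0,1.])
o=np.array([.4565,.2346,0])
g=c["frame"].mean(2).astype(int); print("col263 v150-200",g[150:200:2,263])
for th in (55,60,65,70,75):
    a=np.radians(th); b=np.array([.006-.027*np.cos(a),.034+.027*np.sin(a)]); t=b+.01*np.array([np.sin(a),np.cos(a)])
    print(th,b.round(4),t.round(4),proj(c,o+ex*b[0]+ez*b[1]).round(1),proj(c,o+ex*t[0]+ez*t[1]).round(1))
p=o+ex*.009; plan([p[0],p[1],.006],15.3); plan([p[0],p[1],.006],15.3)
E
```

```text
col263 v150-200 [127 126 134  53  61  60  60  78  77  77  79  78  77  71 138 143 141 140
 138 142  39 119 116 115 113]
55 [-0.0095  0.0561] [-0.0013  0.0619] [263.4 205. ] [263.4 197.9]
60 [-0.0075  0.0574] [0.0012 0.0624] [263.4 203.2] [263.4 195.2]
65 [-0.0054  0.0585] [0.0037 0.0627] [263.4 201.3] [263.5 192.5]
70 [-0.0032  0.0594] [0.0062 0.0628] [263.4 199.2] [263.5 189.5]
75 [-0.001   0.0601] [0.0087 0.0627] [263.4 196.9] [263.5 186.5]
tcp [0.455  0.2358 0.1112] xdir [-0.001 -0.    -1.   ] ang y -74.6 t 8.6 q [0.28 0.02 2.04 0.   1.08 1.58] F [-0.3 -0.4 -0. ] op 0.404
shift cm now-axes [10.52  0.15 -1.03]
turn deg -89.9
shift cm after turn [10.52  1.03  0.15] axis check [[-0.0, 0.96, 0.26], [-0.0, 0.26, -0.96], [-1.0, -0.0, 0.0]]
tcp [0.455  0.2358 0.1112] xdir [-0.001 -0.    -1.   ] ang y -74.6 t 8.6 q [0.28 0.02 2.04 0.   1.08 1.58] F [-0.3 -0.4 -0. ] op 0.404
shift cm now-axes [10.52  0.15 -1.03]
turn deg -89.9
shift cm after turn [10.52  1.03  0.15] axis check [[-0.0, 0.96, 0.26], [-0.0, 0.26, -0.96], [-1.0, -0.0, 0.0]]
```

```bash
python3 - <<'E'
from h import *
import pickle
c=pickle.load(open("lean.pkl","rb")); ex=np.array([.964,.265,0]); ey=np.array([-.265,.964,0]); ez=np.array([0,0,1.])
o=np.array([.4565,.2346,0])
im=c["frame"]; n,l,st,ce=cv2.connectedComponentsWithStats((im.min(2)>190).astype(np.uint8))
for i in range(1,n):
    if 800<st[i,4]<9000: print("bright",st[i],ce[i],onz(c,*ce[i],.044))
s=o-ey*.066+ez*.044; print("small pred",proj(c,s),proj(c,s+ex*.0225),proj(c,s-ex*.0225))
print("block back top edge at y=0 u,v",proj(c,o-ey*.026+ex*.056+ez*.045),"front",proj(c,o-ey*.026-ex*.046+ez*.045))
g=im.mean(2).astype(int); print("col 310 v110-145",g[110:146:2,310],"front v225-245",g[225:246:2,290])
print("pocket front pred",proj(c,o-ex*.0325+ez*.045),"col263 v205-235",g[205:236:2,263])
for v,z in ((178,.0627),(190,.060)):
    p=onz(c,263,v,z); print(v,"block x",((p-o)@ex).round(4))
from scipy.optimize import brentq
E
```

```text
bright [ 313  166   49   47 1798] [336.80756396 189.42658509] [0.47451337 0.17213502 0.044     ]
small pred [337.84443641 190.3078528 ] [339.83955973 165.28289197] [335.94760097 214.09998234]
block back top edge at y=0 u,v [294.91979854 125.59585996] front [291.19586465 238.20408468]
col 310 v110-145 [198 199 198 197 199 146 105  23  65 129 137 134 135 133 133 133 134 133] front v225-245 [110 110 107 109 107 107 122 203 199 199 206]
pocket front pred [263.19176015 224.73355424] col263 v205-235 [111 111 112 111 109 109 110  80  28  25  99 108 108 107 107 106]
178 block x 0.0158
190 block x 0.005
```

```bash
python3 - <<'E'
from h import *
import pickle
from scipy.optimize import least_squares
c=pickle.load(open("lean.pkl","rb")); ex=np.array([.964,.265,0]); ey=np.array([-.265,.964,0]); ez=np.array([0,0,1.])
o=np.array([.4565,.2346,0]); im=c["frame"]; g=im.mean(2).astype(int)
for u in (236,245,254,272,281,290): print(u,g[150:200:2,u])
print("row176",g[176,222:304:2]); print("row 170",g[170,222:304:2])
def pts(q):
    th,x,z=q; n=np.sin(th)*ex+np.cos(th)*ez; s=-np.cos(th)*ex+np.sin(th)*ez; C=o+x*ex+z*ez
    return [proj(c,C+.0315*s-.005*n)[1],proj(c,C+.0315*s+.005*n)[1],proj(c,C-.0315*s+.005*n)[1]], C+.005*n
f=lambda q:np.array(pts(q)[0])-[190.5,177.5,163]
r=least_squares(f,[1.3,.012,.036],x_scale=[1,.01,.01]); print(np.degrees(r.x[0]),r.x[1:],f(r.x))
C=pts(r.x)[1]; print("side extremes",proj(c,C+.0315*ey),proj(c,C-.0315*ey))
# floor-constrained
def f2(q): th,x=q; return f([th,x,.004+.0315*np.sin(th)+.005*np.cos(th)])
r=least_squares(f2,[1.3,.012],x_scale=[1,.01]); print(np.degrees(r.x[0]),r.x[1],f2(r.x))
def f3(q): th,x=q; return f([th,x,.004+.0315*np.sin(th)+.005*np.cos(th)])[:2]
r=least_squares(f3,[1.3,.012],x_scale=[1,.01]); print(np.degrees(r.x[0]),r.x[1],f3(r.x))
E
```

```text
236 [ 62  61  61  62  62  60  61  59  76  77  77  78  81 121 118 119 120 123
  76  59  59  59  59  58  59]
245 [121 123 124  81  59  62  60  75  78  78  79  78  78  97 131 130 132 130
 136  75  57  59  83 114 111]
254 [124 122 124 126 132  53  58  79  78  78  79  79  79  71 138 140 139 140
 138 123  52  85 117 114 113]
272 [132 128 137  68  56  56  56  79  78  78  79  79  79  70 134 134 133 134
 132 122  44 121 118 114 115]
281 [ 59  57  59  52 114  85  56  74  77  76  78  80  77  99 128 125 125 124
 127  64 126 118 117 118 117]
290 [129 131 130 129 129 128 136  69  71  78  79  77 108 108 105 139 121 104
 119 120 119 119 119 117 116]
row176 [ 61  57  22  71 103 110 116 121 121 116 112 104  89  80  72  72  71  69
  72  74  73  71  65  63  66  70  71  73  87  98 103 109 117 117 108 184
 172 159  28  59 130]
row 170 [ 61  55  25  59  80  78  79  77  77  78  78  77  79  77  79  77  79  78
  77  78  79  78  78  77  78  79  79  79  79  78  77  79  79  78  79  78
  78  84  43  42 133]
91.18950258938132 [0.01506163 0.0494014 ] [-2.84217094e-14 -2.84217094e-14  0.00000000e+00]
side extremes [226.19901015 169.34631499] [300.54582428 169.35491775]
90.24181793982686 0.011832969453378165 [-0.44650256  0.4189753   0.02067417]
100.85424953534178 0.005491093640693504 [-0.29925278  0.29417185]
```

The fit gives a disc standing almost upright, about 90°, against the shelf wall. Its centre is at block x ≈ 12 mm and its top at z ≈ 67 mm. I'll turn the jaws along the block's x and grip the raised edge.

drive_tool(steps=[[0,0,0,-8.5,0.5],[0,0,0,-8.5,0.5],[0,0,0,-8.5,0.5],[0,0,0,-8.5,0.5],[0,0,0,-8.5,0.5],[0,0,0,-8.5,0.5],[0,0,0,-8.5,0.5],[0,0,0,-8.5,0.5],[0,0,0,-8.5,0.5],[0,0,0,-8.5,0.5]])

```text
time: 9.6
eef_pos: [0.4551, 0.2358, 0.111]
tcp_rot: [0.451, 0.545, -0.451, 0.544]
contact_force: [-0.4, -0.4, 0.9]
opening: 0.501
```

drive_tool(steps=[[0,0.6,0,-4.9,0.5],[0,0.7,0,0,0.5],[0,0,0,0,0.5],[0,0,0,0,0.5]])

```text
time: 10.0
eef_pos: [0.4678, 0.2387, 0.1115]
tcp_rot: [0.429, 0.562, -0.43, 0.562]
contact_force: [-0.1, -0.4, -0.8]
opening: 0.503
```

```bash
python3 - <<'E'
from h import *
c=read_camera("wrist"); ex=np.array([.964,.265,0]); o=np.array([.4565,.2346,0]); ey=np.array([-.265,.964,0])
p=o+ex*.0118; plan([p[0],p[1],.007],15.3)
g=c["frame"].mean(2).astype(int)
for z in (.0355,.05,.067): print(z,[proj(c,p+ex*d+[0,0,z]).round(1).tolist() for d in (-.005,.005)])
for w in (.0,.02): print("y+",w,[proj(c,p+ey*w+ex*d+[0,0,.0355+np.sqrt(.0315**2-w*w)]).round(1).tolist() for d in (-.005,.005)])
v=int(proj(c,p+ey*.02+[0,0,.0598])[1]); print(v,g[v,200:330:3])
v=int(proj(c,p+[0,0,.067])[1]); print(v,g[v,200:330:3])
# fingers
for v in (225,232,240,248,256): print(v,g[v,190:340:5])
E
```

```text
tcp [0.4676 0.2387 0.1115] xdir [-0.001 -0.    -1.   ] ang y 15.24 t 10.05 q [0.28 0.04 2.01 0.   1.08 0.01] F [-0.3 -0.6  0.5] op 0.501
shift cm now-axes [1.045e+01 1.000e-02 1.000e-01]
turn deg -0.06
shift cm after turn [1.045e+01 1.000e-02 1.000e-01] axis check [[-0.0, 0.96, 0.26], [-0.0, 0.26, -0.96], [-1.0, -0.0, -0.0]]
0.0355 [[254.9, 190.3], [265.9, 190.2]]
0.05 [[254.6, 195.0], [266.1, 194.9]]
0.067 [[254.1, 201.2], [266.4, 201.2]]
y+ 0.0 [[254.1, 201.2], [266.4, 201.2]]
y+ 0.02 [[254.0, 175.1], [266.3, 175.0]]
175 [157 160 161 161 162 103 162 164 164 165 166 166 165 166 165 166 167 168
  66 162 161 159 149 122 165 165 163 170 169 162 160 168  38  74  63 165
 137 209 230 231 231 230 231 230]
201 [154 154 155 157 113  46 168 160 160 161 160 162 162 163 161 162 162 162
 109 245 243 243 242 165 166 165 163 152  47  49  47  46  30 155 151 149
 119 236 231 231 230 230 230 231]
225 [231 232 150 150 151 151 153 153 152 148  65  27  38  34  34  31  39  39
  38 123 147 146 145 145 236 230 230 231 232 230]
232 [231 231 140 153  56  62  31 150 151 152 151 150 151 151 149 147 147 147
 145 145 145 144 148   0  47  56 231 230 230 231]
240 [231 249  71  65  67   8   0 147 149 151 247 244 243 247 186  82 104 144
 146 144 144 143 140  11  74  66 171 153 231 231]
248 [  0  17  57  67  58  10   1 145 245 243 243 243 243 244 243 243  75 153
 147  22 141 141 122  11   5  66  67  12  13 239]
256 [ 11  12  68  67  10  10   7 187 243 243 243 243 243 243 243 243 250  39
  39  29 140 138 115  10  11  53  66  72  12   8]
```

Seen end-on, the rim spans u 257-269 at v=201, centred between the fingers. Going down to grip.

drive_tool(steps=[[2.5,0.1,0.1,0,0.5],[2.5,0,0,0,0.5],[2.5,0,0,0,0.5],[1.5,0,0,0,0.5],[0.8,0,0,0,0.5],[0.6,0,0,0,0.5],[0,0,0,0,0.5]], force=25)

```text
time: 10.75
eef_pos: [0.4689, 0.2381, 0.0078]
tcp_rot: [0.429, 0.562, -0.429, 0.562]
contact_force: [-0.2, 0.0, 0.2]
opening: 0.498
```

drive_tool(steps=[[0,0,0,0,0.3],[0,0,0,0,0.2],[0,0,0,0,0.1],[0,0,0,0,0],[0,0,0,0,0],[0,0,0,0,0],[0,0,0,0,0]], force=25)

```text
time: 11.45
eef_pos: [0.4696, 0.2383, 0.0086]
tcp_rot: [0.429, 0.562, -0.429, 0.562]
contact_force: [-0.2, 0.6, 5.2]
opening: 0.111
```

```bash
python3 - <<'E'
from h import *
plan(None); c=read_camera("wrist"); g=c["frame"].mean(2).astype(int)
for v in range(150,262,8): print(v,g[v,200:330:4])
E
```

```text
tcp [0.4696 0.2383 0.0086] xdir [ 0.001  0.    -1.   ] ang y 15.3 t 11.45 q [0.28 0.2  2.06 0.   0.88 0.01] F [-0.2  0.6  5.2] op 0.111
150 [ 30  30  29  31  29  32  33  32  33  30  32  31  32  31  31  31  31  33
  32  33  35  34  34  34  35  35  34  34  35  35  35  33 104]
158 [39 39 38 38 40 40 39 39 39 38 40 39 39 41 38 39 39 39 39 39 38 39 39 40
 39 40 39 40 38 39 38 39 38]
166 [71 70 69 70 69 70 70 70 70 71 71 69 69 70 69 71 71 71 68 70 70 69 68 69
 69 69 69 70 69 70 69 70 68]
174 [70 69 69 69 68 68 69 70 69 69 68 68 68 70 70 69 69 68 70 70 68 68 67 69
 69 68 70 69 68 70 68 68 70]
182 [67 68 68 67 69 69 68 69 67 70 68 69 68 69 69 68 68 69 70 69 69 70 68 68
 68 68 68 71 70 69 67 69 69]
190 [ 68  67  67  67  68  69  68  67  68  67  69  71  50  95 115 114 111 111
  67  71  70  70  71  35  36  65  69  68  68  67  68  67  68]
198 [ 67  67  66  68  69  67  68  67  67  67  69  69  46 113 129 127 126 126
  65  63  60  62  61  63  63  70  69  68  67  68  67  69  68]
206 [ 68  66  67  67  67  67  69  69  68  69  68  68  41 138 141 139 137 137
  62  68  68  68  69  67  69  68  67  69  68  68  68  68  68]
214 [ 67  67  67  67  66  66  67  67  66  66  65  66  39 146 146 146 144 144
  62  67  68  68  68  63  67  67  68  67  52  53  62  65  68]
222 [ 66  67  67  68  66  65  66  67  66  66  66  67  35 160 152 151 150 149
  91 146 149 144 145  60  67  68  67  63  34  35  68  65  67]
230 [ 67  67  66  67  66  67  68  68  67  66  62  62  56 173 163 163 162 160
  18  63  60 150 123 131 138 138 137 112  37  37  69  68  66]
238 [137 102  60  61 130  55  64  71  51  50  62  61  49 178 174 174 171 170
  21  63  63  59  52 116 140  92 142  86  36  34  67  67  66]
246 [137 136 137 138 138 140  40  11  12  30  63  62  11 183 179 178 178 177
   3  67  63  64  13  14  12  71  67  38  39  35  67  66  67]
254 [134 135 134 135 136 143   9  10  13  68  63  64   4 176 172 173 173 172
   0  52  64  63   4  13  12  15  41  39  39  32  67  67  65]
```

Gripped: an opening of 0.111 is about 9.5 mm, and the rim is straight between the pads. Lifting.

drive_tool(steps=[[-0.5,0,0,0,0],[-1,0,0,0,0],[-2,0,0,0,0],[-3,0,0,0,0],[-3,0,0,0,0],[-2,0,0,0,0],[0,0,0,0,0],[0,0,0,0,0]], force=25)

```text
time: 12.3
eef_pos: [0.4685, 0.238, 0.1226]
tcp_rot: [0.429, 0.562, -0.429, 0.562]
contact_force: [-0.8, 0.4, -1.3]
opening: 0.105
```

```bash
python3 - <<'E'
from h import *
c=read_camera("wrist"); g=c["frame"].mean(2).astype(int)
for v in range(150,262,12): print(v,g[v,228:300:3])
s=read_camera("scene"); ex=np.array([.964,.265,0])
plan([.47,-.05,.12],-10.5)
# extents of disc in hand along rim: v top where rim starts
print("col 262",g[120:260:4,262])
E
```

```text
150 [80 79 80 81 80 80 79 81 80 79 79 80 81 82 80 80 80 79 82 81 80 79 80 80]
162 [181 175 165 129 157 129  66  71  67 119 177 178  67  80  78  81  79  81
  80  81  80  79  78  80]
174 [174 175 176 175 176 176 176 177 185  59 178 177 156  77  79 132 174 175
 153 171 170 178  37 178]
186 [172 173 175 174 174 175 175 176 157 115 113 113 111 111 140 171 177 149
 159 168 167 160  32 172]
198 [171 171 171 171 172 172 172 172 133 144 142 141 140 139 129 176 178 158
  39  43  42  45  30 164]
210 [ 66  64 175 169 168 169 169 169 152 160 158 158 157 155 156  30 170 163
 163 163 162 161 160 160]
222 [162 163 162 165 166 168 172 155 172 168 168 167 167 168 167 161 159 158
 155 158 157 155 155 155]
234 [160 159 126 254  59  71  73  11 194 186 185 184 183 184 183  15  72  70
  66 159 154 154 152 152]
246 [ 14  13  13  64  71  72  76   3 200 198 198 196 197 196 199   1  79  70
  72  67  13  16  16   4]
258 [ 13  16  34  72  71  70  57   8 190 185 186 185 187 185 194   9  45  71
  71  71  38  13  15  14]
tcp [0.4675 0.2376 0.1209] xdir [-0.003 -0.001 -1.   ] ang y 15.3 t 12.4 q [0.28 0.03 2.01 0.   1.1  0.01] F [ 0.3 -0.9 -1.4] op 0.112
shift cm now-axes [ 0.12 -7.35 27.81]
turn deg 25.8
shift cm after turn [ 0.12  5.49 28.24] axis check [[-0.0, 0.98, -0.18], [-0.0, -0.18, -0.98], [-1.0, -0.0, 0.0]]
col 262 [152 152 153 143  39  83  80  80  81 192 146 161 184 140 182 175  96 118
 131 138 145 150 155 159 162 165 168 176 182 186 193 199 196 192 188]
```

Lift is good, with the disc held. Moving next to the rest so the wrist camera looks at it from close by.

drive_tool(steps=[[-0.5,0,0,8.6,0],[0,1,3.5,8.6,0],[0,1.5,3.8,8.6,0],[0,1.5,3.8,0,0],[0,1.5,3.8,0,0],[0,1.5,3.8,0,0],[0,1.5,3.8,0,0],[0,1.6,3.8,0,0],[0,1.5,3.5,0,0],[0,0,0,0,0]])

```text
out of range: row 1 has 8.6, outside -8.59 to 8.59
```

drive_tool(steps=[[-0.5,0,0,8.5,0],[0,1,3.5,8.5,0],[0,1.5,3.8,8.5,0],[0,1.5,3.8,0.3,0],[0,1.5,3.8,0,0],[0,1.5,3.8,0,0],[0,1.5,3.8,0,0],[0,1.6,3.8,0,0],[0,1.2,3,0,0],[0,0,0,0,0]])

```text
time: 13.4
eef_pos: [0.5431, -0.0696, 0.126]
tcp_rot: [-0.544, -0.451, 0.545, -0.45]
contact_force: [-0.1, 0.4, -0.7]
opening: 0.114
```

drive_tool(steps=[[0,0,0,0,0],[0,0,0,0,0]])

```text
time: 13.6
eef_pos: [0.5425, -0.0651, 0.1265]
tcp_rot: [-0.543, -0.453, 0.544, -0.451]
contact_force: [-0.3, 0.5, -1.1]
opening: 0.108
```

```bash
cat > restm.py <<'E'
from h import *
import pickle
r=read_camera("wrist"); pickle.dump(r,open("rest2.pkl","wb")); im=r["frame"]; plan([.527,-.076,.125],-10.5)
u,v=proj(r,[.537,-.007,.006]).astype(int); print("plate px",u,v)
yaw=np.radians(-10.5); ex=np.array([np.cos(yaw),np.sin(yaw),0]); ey=np.array([-ex[1],ex[0],0])
a=im.astype(int); b=((a[...,0]-a[...,2])<14)&(a.min(2)>110)
M=np.zeros(b.shape,bool); M[max(v-90,0):v+90,max(u-90,0):u+90]=1
m=cv2.morphologyEx((b&M).astype(np.uint8),cv2.MORPH_CLOSE,np.ones((5,5)))
n,l,st,ce=cv2.connectedComponentsWithStats(m)
for i in range(1,n):
    if st[i,4]>150:
        cn=max(cv2.findContours((l==i).astype(np.uint8),0,1)[0],key=cv2.contourArea)[:,0]
        print(st[i],cv2.minAreaRect(np.array([onz(r,*p,.006)[:2] for p in cn],np.float32)))
# disc tangent -> centre height above TCP
s=readout.get_state(); M3=R.from_quat(s["tcp_rot"]).as_matrix(); g=im.mean(2).astype(int)
vt=[k for k in range(120,230) if g[k,258:266].std()<6 and abs(g[k,250]-g[k,262])>15 and abs(g[k,275]-g[k,262])>15]
print("vt",vt[:4], "col262",g[150:220:4,262])
e=M3.T@(r["eye"]-s["eef_pos"]); print("eye in tool",e.round(4))
for vv in (180,184,188):
    d=M3.T@ray(r,262,vv); d/=np.linalg.norm(d)
    # in tool x-z plane: line e + t d ; centre (-h,0)
    nrm=np.array([-d[2],d[0]])/np.hypot(d[0],d[2])   # (x,z)
    for sg in (1,-1):
        # nrm.( (x_c,0)-(ex,ez) ) = sg*.0315
        xc=(sg*.0315+nrm@[e[0],e[2]])/nrm[0]; print(vv,"h",round(-xc,4))
E
python3 restm.py
```

```text
tcp [ 0.5427 -0.0649  0.1269] xdir [-0.002  0.001 -1.   ] ang y -10.42 t 13.65 q [-0.3   0.07  1.95  0.    1.12 -0.12] F [-0.8  0.7 -0.4] op 0.114
shift cm now-axes [ 0.19 -1.34  1.37]
turn deg 0.08
shift cm after turn [ 0.19 -1.34  1.37] axis check [[-0.0, 0.98, -0.18], [0.0, -0.18, -0.98], [-1.0, -0.0, -0.0]]
plate px 245 123
[203 144  30   8 152] ((0.5041684508323669, -0.025486577302217484), (0.007192431483417749, 0.029942186549305916), 79.53924560546875)
vt [183, 184, 185, 186] col262 [ 70 174 166 172 168 167 165 166 176  65  75  80  85  89  92  96  97  98]
eye in tool [-0.177   0.0005 -0.0733]
180 h 0.0173
180 h -0.2375
184 h 0.0265
184 h -0.2153
188 h 0.0348
188 h -0.1952
```

```bash
python3 - <<'E'
from h import *
import pickle
r=pickle.load(open("rest2.pkl","rb")); im=r["frame"].astype(int)
for v in (95,110,145): print(v,[f"{u}:{im[v,u,0]},{im[v,u,0]-im[v,u,2]}" for u in range(185,320,5)])
for u in (225,): print(u,[f"{v}:{im[v,u,0]},{im[v,u,0]-im[v,u,2]}" for v in range(70,180,5)])
e=cv2.Canny(cv2.cvtColor(r["frame"],cv2.COLOR_RGB2GRAY),30,80)[50:185,170:330]
yaw=np.radians(-10.5); ex=np.array([np.cos(yaw),np.sin(yaw),0]); ey=np.array([-ex[1],ex[0],0])
c=np.array([.537,-.0065,.006])
print([proj(r,c+a*.046*ex+b*.03*ey).round(0).tolist() for a,b in ((1,1),(1,-1),(-1,-1),(-1,1))])
L=cv2.HoughLinesP(e,1,np.pi/360,25,minLineLength=22,maxLineGap=4)
for l in L[:,0][:25]:
    p,q=[onz(r,l[i]+170,l[i+1]+50,.006)-c for i in (0,2)]
    print((l+[170,50,170,50]).tolist(),np.round([p@ex,p@ey,q@ex,q@ey],4)*1000)
E
```

```text
95 ['185:174,19', '190:173,19', '195:174,18', '200:119,8', '205:105,6', '210:92,5', '215:90,5', '220:91,6', '225:91,5', '230:90,4', '235:91,4', '240:92,4', '245:91,5', '250:91,5', '255:93,6', '260:92,5', '265:93,6', '270:93,5', '275:92,4', '280:93,5', '285:188,10', '290:182,8', '295:175,19', '300:174,20', '305:175,21', '310:173,20', '315:175,20']
110 ['185:98,12', '190:97,11', '195:99,12', '200:102,12', '205:102,6', '210:63,4', '215:55,2', '220:47,2', '225:51,3', '230:42,2', '235:54,4', '240:41,4', '245:45,3', '250:43,2', '255:55,5', '260:53,3', '265:67,5', '270:57,4', '275:53,2', '280:87,6', '285:86,5', '290:92,4', '295:120,14', '300:87,11', '305:97,12', '310:89,9', '315:174,19']
145 ['185:175,21', '190:172,21', '195:172,19', '200:174,20', '205:165,10', '210:165,9', '215:74,5', '220:82,5', '225:82,5', '230:80,4', '235:75,4', '240:75,3', '245:81,3', '250:81,5', '255:81,4', '260:79,5', '265:81,6', '270:80,4', '275:80,4', '280:69,5', '285:74,6', '290:83,5', '295:173,19', '300:174,19', '305:174,19', '310:174,19', '315:173,19']
225 ['70:97,12', '75:100,13', '80:98,11', '85:99,12', '90:90
[... 449 characters left out ...]
29.3 -13.9 -29.3]
[225, 104, 253, 104] [-19.5  18.2   8.2  18.2]
[254, 141, 280, 139] [  8.9 -18.   35.5 -15.9]
[254, 150, 284, 152] [  8.9 -27.2  39.8 -29.2]
[203, 104, 209, 50] [-41.2  18.2 -32.8  66.7]
[292, 109, 292, 141] [ 46.8  13.5  47.8 -18. ]
[199, 105, 224, 105] [-45.2  17.3 -20.5  17.3]
[178, 102, 179, 72] [-65.7  20.1 -62.5  47.5]
[290, 139, 291, 93] [ 45.7 -15.9  45.4  28.5]
[254, 105, 279, 104] [ 9.2 17.3 33.8 18.2]
[211, 145, 235, 151] [-35.3 -22.1 -10.8 -28.2]
[199, 93, 202, 149] [-44.5  28.5 -44.8 -26.2]
[281, 89, 283, 63] [35.5 32.2 37.  55.5]
[209, 145, 231, 151] [-37.3 -22.1 -14.9 -28.2]
[180, 79, 180, 53] [-62.1  41.3 -60.2  64.2]
[282, 84, 285, 51] [36.4 36.7 38.6 65.9]
```

The plate edges check out: centre ≈ (0.538,-0.0063), yaw -10.5°. The disc centre sits 26.5-27 mm above the reported TCP, agreeing two ways. Moving over the rest and down to just above the hooks.

drive_tool(steps=[[0,0.1,-2,0,0],[0,0.1,-2,0,0],[0,0.1,-1.7,0,0],[2,0,0,0,0],[2,0,0,0,0],[2,0,0,0,0],[1.5,0,0,0,0],[1,0,0,0,0],[0.5,0,0,0,0],[0,0,0,0,0]])

```text
time: 14.65
eef_pos: [0.5565, -0.0105, 0.0374]
tcp_rot: [-0.543, -0.452, 0.544, -0.452]
contact_force: [-0.8, 0.4, 0.2]
opening: 0.11
```

```bash
python3 - <<'E'
from h import *
plan([.5563,-.0097,.0277],-10.5)
E
```

```text
tcp [ 0.5565 -0.0105  0.0374] xdir [-0.001  0.    -1.   ] ang y -10.49 t 14.65 q [-0.2   0.22  1.98  0.    0.95 -0.02] F [-0.8  0.4  0.2] op 0.11
shift cm now-axes [ 0.97 -0.04 -0.07]
turn deg 0.01
shift cm after turn [ 0.97 -0.04 -0.07] axis check [[-0.0, 0.98, -0.18], [0.0, -0.18, -0.98], [-1.0, -0.0, -0.0]]
```

drive_tool(steps=[[0.3,0,-0.1,0,0],[0.3,0,0,0,0],[0.1,0,0,0,0],[0,0,0,0,0]])

```text
time: 15.05
eef_pos: [0.5571, -0.0098, 0.0309]
tcp_rot: [0.544, 0.452, -0.544, 0.452]
contact_force: [0.2, 0.0, -0.8]
opening: 0.111
```

drive_tool(steps=[[0.1,0,0,0,0],[0.1,0,0,0,0],[0,0,0,0,0]])

```text
time: 15.35
eef_pos: [0.5569, -0.0098, 0.0287]
tcp_rot: [-0.544, -0.452, 0.544, -0.452]
contact_force: [0.6, 0.3, -0.6]
opening: 0.107
```

drive_tool(steps=[[0.1,0,0,0,0],[0.1,0,0,0,0],[0,0,0,0,0]])

```text
time: 15.65
eef_pos: [0.5568, -0.0097, 0.0266]
tcp_rot: [-0.544, -0.452, 0.544, -0.452]
contact_force: [0.5, -0.2, -0.8]
opening: 0.114
```

drive_tool(steps=[[0.1,0,0,0,0],[0.1,0,0,0,0],[0,0,0,0,0]])

```text
time: 15.95
eef_pos: [0.5573, -0.0098, 0.0255]
tcp_rot: [0.544, 0.452, -0.544, 0.452]
contact_force: [-1.6, 0.2, 2.7]
opening: 0.109
```

Contact with the hooks felt: +3.5 N up and -1.6 N in x, in the ratio of the hook slope. Opening gradually while backing the tool, so the disc leans onto the wires.

drive_tool(steps=[[-0.1,0,0,0,0.15],[0,-0.1,0,0,0.17],[0,-0.2,0,0,0.21],[0.1,-0.2,0,0,0.25],[0.1,-0.2,0,0,0.3],[0.1,-0.2,0,0,0.35],[0.1,-0.2,0,0,0.4],[0.1,-0.2,0,0,0.45],[0,-0.2,0,0,0.5],[0,0,0,0,0.5]])

```text
time: 16.95
eef_pos: [0.5419, -0.0069, 0.0207]
tcp_rot: [-0.544, -0.452, 0.544, -0.452]
contact_force: [-0.1, -1.3, 0.0]
opening: 0.502
```

```bash
cat > rr.py <<'E'
from h import *
c=read_camera("wrist"); g=c["frame"].mean(2).astype(int); plan(None)
yaw=np.radians(-10.5); ex=np.array([np.cos(yaw),np.sin(yaw),0]); ey=np.array([-ex[1],ex[0],0]); ez=np.array([0,0,1.])
o=np.array([.5416,-.0070,0])
a=np.radians(62); n=np.sin(a)*ex+np.cos(a)*ez; s=-np.cos(a)*ex+np.sin(a)*ez; C=o+.048*ez
print("pred top rim back/front",proj(c,C+.0315*s-.005*n),proj(c,C+.0315*s+.005*n),"+y side",proj(c,C+.0315*ey-.005*n),proj(c,C+.0315*ey+.005*n))
m=(c["frame"].min(2)>185).astype(np.uint8); k,l,st,ce=cv2.connectedComponentsWithStats(m)
for i in range(1,k):
    if st[i,4]>150: print(st[i],ce[i].round(1))
t=read_camera("top"); P=proj(t,C).astype(int); print("top px",proj(t,C),proj(t,C+.0315*s),proj(t,C-.0315*s),proj(t,C+.0315*ey),proj(t,C-.0315*ey)); print(t["frame"].min(2)[P[1]-16:P[1]+17:2,P[0]-18:P[0]+19:2])
E
python3 rr.py
```

```text
tcp [ 0.5422 -0.007   0.0209] xdir [ 0. -0. -1.] ang y -10.5 t 17.0 q [-0.2   0.21  2.02  0.    0.91 -0.02] F [ 0.8 -0.6  1.1] op 0.502
pred top rim back/front [220.11804364 263.41949952] [237.51499152 268.64663893] +y side [251.7045453 185.7203657] [268.03361419 188.0703524 ]
top px [269.63656645 211.76560659] [269.32839847 216.33903081] [269.93010245 207.40933099] [258.52282753 210.03483359] [280.76389233 213.49849552]
[[ 68  57  47  65  78  70  69  68  67  66  66  66  66  64  63  64  63  63
   62]
 [ 61  55  51  68  77  80  77  75  74  73  71  70  70  68  66  66  66  65
   66]
 [ 59  50  53  71  80  88  87  86  85  83  82  78  79  76  75  72  71  70
   70]
 [ 58  42  56  93  81  86  88  88  89  89  89  89  88  87  85  84  81  80
   79]
 [ 58  39  59  95  73  77  78  80  82  85  86  87  87  89  90  91  90  88
   89]
 [ 58  43  62  80  66  68  69  71  73  74  76  78  79  81  83  85  86  87
   89]
 [ 57  49  65  76  63  63  64  64  65  66  67  69  70  71  72  74  76  78
   80]
 [ 54  53  69  72  59  60  60  61  62  62  62  63  63  65  66  66  67  68
   69]
 [ 45  54  75  61  55  56  57  56  58  58  60  59  60  62  62  62  64  63
   64]
 [ 42  57  94  52  50  51  52  53  54  55  56  57  56  58  58  58  60  60
   60]
 [ 39  59  95  45  42  44  45  47  48  49  50  50  53  53  53  55  56  56
   57]
 [ 43  60 108  81  61  46  37  37  40  42  43  44  46  47  48  50  50  51
   51]
 [ 49  61  62  65  64  60  56  53  46  42  40  39  39  39  40  41  43  44
   43]
 [ 56  61  59  61  60  60  58  56  54  53  53  52  50  50  46  43  44  58
   55]
 [ 62  57  59  60  59  59  59  56  53  52  52  51  51  52  54  55  58  61
   84]
 [ 69  54  55  57  57  56  55  55  53  54  55  54  54  54  54  56  58  61
   62]
 [ 78  56  54  52  47  49  52  52  55  54  58  58  59  58  58  58  60  62
   63]]
```

drive_tool(steps=[[-1,0,0,0,0.5],[-3,0,0,0,0.5],[-4,0,0,0,0.6],[-3,-1,0,8.5,1],[0,-1,0,8.5,1],[0,0,0,8.5,1],[0,0,0,8.5,1],[0,0,0,8.5,1],[0,0,0,8.5,1],[0,0,0,8.5,1]])

```text
time: 18.05
eef_pos: [0.5233, -0.002, 0.1318]
tcp_rot: [0.697, 0.121, -0.696, 0.121]
contact_force: [0.2, 0.6, 0.1]
opening: 0.999
```

drive_tool(steps=[[0,0,1,8.5,1],[0,0,1,8.5,1],[0,0,1,8.5,1],[0,0,0.5,5,1],[0,0,0,0,1],[0,0,0,0,1]])

```text
time: 18.65
eef_pos: [0.4892, -0.0075, 0.1316]
tcp_rot: [0.705, -0.064, -0.704, -0.064]
contact_force: [-0.2, 0.5, -0.2]
opening: 1.001
```

```bash
cat > rl.py <<'E'
from h import *
import pickle
c=read_camera("wrist"); pickle.dump(c,open("lean2.pkl","wb")); g=c["frame"].mean(2).astype(int); im=c["frame"]; plan([.5416,-.007,.007],-100.5)
yaw=np.radians(-10.5); ex=np.array([np.cos(yaw),np.sin(yaw),0]); ey=np.array([-ex[1],ex[0],0]); ez=np.array([0,0,1.])
o=np.array([.5416,-.0070,0])
a=np.radians(62); n=np.sin(a)*ex+np.cos(a)*ez; s=-np.cos(a)*ex+np.sin(a)*ez; C=o+.048*ez
F=C+.005*n
for nm,p in dict(top_f=F+.0315*s,top_b=F+.0315*s-.01*n,bot_f=F-.0315*s,yl=F+.0315*ey,yr=F-.0315*ey,cen=F).items(): print(nm,proj(c,p).round(1))
m=(im.min(2)>195).astype(np.uint8); k,l,st,ce=cv2.connectedComponentsWithStats(m)
for i in range(1,k):
    if 300<st[i,4]<20000: print(st[i],ce[i].round(1))
u,v=proj(c,F).astype(int)
print("col",u,[f"{y}:{im[y,u].tolist()}" for y in range(v-60,v+90,6)])
print("row",v,[f"{x}:{g[v,x]}" for x in range(u-60,u+60,4)])
E
python3 rl.py
```

```text
tcp [ 0.4893 -0.0075  0.1314] xdir [ 0.001 -0.    -1.   ] ang y -100.4 t 18.7 q [-0.22 -0.07  2.08  0.    1.12  1.53] F [-0.4  0.2 -0.6] op 1.003
shift cm now-axes [12.45 -0.99 -5.12]
turn deg 0.1
shift cm after turn [12.45 -1.   -5.12] axis check [[0.0, -0.18, -0.98], [-0.0, -0.98, 0.18], [-1.0, 0.0, -0.0]]
top_f [249.3 147.8]
top_b [249.6 157.8]
bot_f [251.2 108.6]
yl [214.3 126.4]
yr [286.3 126.5]
cen [250.3 126.5]
col 250 ['66:[173, 168, 153]', '72:[172, 167, 153]', '78:[171, 166, 153]', '84:[117, 112, 106]', '90:[173, 168, 164]', '96:[170, 165, 162]', '102:[170, 164, 160]', '108:[79, 78, 71]', '114:[179, 185, 189]', '120:[179, 185, 189]', '126:[167, 161, 158]', '132:[166, 161, 157]', '138:[164, 159, 155]', '144:[162, 158, 155]', '150:[137, 132, 129]', '156:[143, 141, 136]', '162:[159, 155, 151]', '168:[159, 154, 151]', '174:[65, 63, 60]', '180:[91, 87, 80]', '186:[97, 95, 86]', '192:[96, 93, 84]', '198:[148, 145, 131]', '204:[171, 166, 153]', '210:[172, 167, 154]']
row 126 ['190:162', '194:165', '198:164', '202:164', '206:164', '210:164', '214:164', '218:163', '222:98', '226:156', '230:138', '234:73', '238:109', '242:155', '246:163', '250:162', '254:164', '258:79', '262:164', '266:80', '270:175', '274:164', '278:175', '282:167', '286:164', '290:162', '294:163', '298:164', '302:163', '306:162']
```

```bash
python3 - <<'E'
from h import *
import pickle
c=pickle.load(open("lean2.pkl","rb")); im=c["frame"].astype(int)
yaw=np.radians(-10.5); ex=np.array([np.cos(yaw),np.sin(yaw),0]); ey=np.array([-ex[1],ex[0],0]); ez=np.array([0,0,1.]); o=np.array([.5416,-.0070,0])
def show(c,name):
    im=c["frame"].astype(int); m=((im[...,2]-im[...,0])>3)&(im.min(2)>60)
    k,l,st,ce=cv2.connectedComponentsWithStats(m.astype(np.uint8))
    for i in range(1,k):
        if st[i,4]>25: print(name,st[i],ce[i].round(1),im[l==i].mean(0).round())
    return m
m=show(c,"wrist")
t=read_camera("top"); show(t,"top"); s=read_camera("scene"); show(s,"scene")
print("rest px top",proj(t,o),"scene",proj(s,o+.03*ez))
# ascii of wrist region
g=c["frame"].min(2)
for v in range(60,176,5): print(v,''.join('#' if m[v,u] else ('.' if g[v,u]>130 else ('o' if g[v,u]>85 else '@')) for u in range(190,312,2)))
E
```

```text
wrist [242 111  23  12 189] [252.  116.1] [179. 186. 187.]
top [285   0  12  12  41] [290.2   4. ] [100. 102. 121.]
top [130 144   9  33  59] [131.5 161.3] [109. 120. 135.]
top [404 177  26   5  46] [414.9 179.1] [79. 81. 96.]
top [129 220  23  22 405] [139.6 230.6] [ 80. 173. 165.]
top [199 232  15  15 151] [206. 239.] [228. 230. 232.]
scene [184  17  15  10  49] [190.3  21.6] [ 87.  86. 105.]
scene [196 179  38  22  85] [217.6 187.3] [ 90.  97. 121.]
scene [169 194  26  10  31] [181.4 198.7] [ 76.  77. 105.]
scene [205 199  24  32 115] [215.5 213.6] [77. 83. 95.]
scene [234 283  22  21 363] [244.6 293. ] [ 97. 189. 180.]
rest px top [268.84469118 213.00941023] scene [285.31050997 199.59071602]
60 .............................................................
65 .............................................................
70 .............................................................
75 .............................................................
80 .............................................................
85 ................oooooooooooooooo.ooooo....o..o...............
90 ..
[... 480 characters left out ...]
@@@o.........@@.@@......o...............
130 ................o...@@@@o........o@o.@@o.....o...............
135 .................oo@@@@@........@@...@@o.....o...............
140 ................o.@@oooo........@o...ooo.....o...............
145 .................oo@@o.o........@@@..o.o.....o...............
150 .................o..@@@@oo....o...@o.@@o.....o...............
155 oo@@@@@@@oo......o..o@@@@............@@o.....o...............
160 @o@@@@@@@@ooo@@@o@@o..@@@o.........o@@@......o...............
165 @oo@o@ooo@o@@@o@o@@@@o.@@@..........@@@......o...............
170 ooo@@o@@o@@@@o@oo@@@@@...ooo.................o...............
175 o@o@o@@oo@o@@ooooo@@@@@@@@@@@@@@@@@@@@@@@@@@@@o..............
```

```bash
python3 - <<'E'
from h import *
import pickle
c=pickle.load(open("lean2.pkl","rb")); im=c["frame"].astype(int)
yaw=np.radians(-10.5); ex=np.array([np.cos(yaw),np.sin(yaw),0]); ey=np.array([-ex[1],ex[0],0]); ez=np.array([0,0,1.]); o=np.array([.5416,-.0070,0])
print("eye rest",[(c["eye"]-o)@ex,(c["eye"]-o)@ey,c["eye"][2]])
for u in (216,225,235,250,265,275,284): print(u,[f"{v}:{im[v,u,0]},{im[v,u,2]-im[v,u,0]}" for v in range(100,134,2)])
for z in (.06,.075,.085): print(z,[round(float((onz(c,250,v,z)-o)@ex),4) for v in (111,124)],[round(float((onz(c,u,117,z)-o)@ey),4) for u in (212,286)])
E
```

```text
eye rest [np.float64(0.02165666661688839), np.float64(-0.009222090268955005), np.float64(0.3089689441714338)]
216 ['100:171,-18', '102:170,-19', '104:172,-19', '106:172,-20', '108:135,-16', '110:106,-11', '112:120,-13', '114:121,-12', '116:123,-13', '118:122,-12', '120:126,-14', '122:165,-19', '124:172,-18', '126:172,-20', '128:170,-17', '130:169,-18', '132:171,-19']
225 ['100:166,-9', '102:166,-8', '104:165,-8', '106:170,-10', '108:91,-7', '110:131,-13', '112:163,-17', '114:161,-16', '116:163,-17', '118:164,-16', '120:166,-17', '122:149,-14', '124:152,-10', '126:160,-9', '128:158,-8', '130:158,-9', '132:165,-9']
235 ['100:163,-9', '102:95,-6', '104:117,-7', '106:125,-9', '108:74,-8', '110:127,-13', '112:183,-13', '114:179,-12', '116:180,-11', '118:178,-10', '120:178,-10', '122:191,-13', '124:71,-4', '126:89,-6', '128:89,-6', '130:86,-5', '132:86,-5']
250 ['100:170,-9', '102:170,-10', '104:168,-9', '106:176,-10', '108:79,-8', '110:127,-12', '112:183,9', '114:179,10', '116:179,8', '118:178,10', '120:179,10', '122:183,3', '124:159,-11', '126:167,-9', '128:167,-9', '130:166,-9', '132:16
[... 173 characters left out ...]
-16', '124:73,-4', '126:84,-6', '128:85,-6', '130:84,-6', '132:85,-5']
275 ['100:177,-7', '102:177,-8', '104:177,-9', '106:180,-9', '108:94,-9', '110:153,-16', '112:175,-17', '114:171,-18', '116:170,-16', '118:168,-17', '120:165,-16', '122:155,-13', '124:174,-10', '126:172,-9', '128:170,-9', '130:171,-10', '132:170,-9']
284 ['100:172,-19', '102:171,-19', '104:171,-18', '106:169,-18', '108:147,-18', '110:121,-13', '112:130,-13', '114:127,-13', '116:123,-13', '118:118,-12', '120:105,-11', '122:166,-19', '124:172,-18', '126:171,-18', '128:172,-20', '130:170,-18', '132:171,-20']
0.06 [0.0176, 0.0071] [0.0316, -0.0302]
0.075 [0.0178, 0.008] [0.0291, -0.029]
0.085 [0.018, 0.0085] [0.0275, -0.0281]
```

The numbers show the disc standing upright in the hooks (rest x 8-18 mm) instead of leaning back. I'll put the open jaws around its top and guide it back onto the wires.

drive_tool(steps=[[0,0,0,-8.5,0.6],[0,0,0,-8.5,0.4],[0,0,0,-8.5,0.33],[0,0,0,-8.5,0.33],[0,0,0,-8.5,0.33],[0,0,0,-8.5,0.33],[0,0,0,-8.5,0.33],[0,0,0,-8.5,0.33],[0,0,0,-8.5,0.33],[0,0,0,-8.5,0.33]])

```text
time: 19.8
eef_pos: [0.4891, -0.0074, 0.1309]
tcp_rot: [-0.561, -0.43, 0.561, -0.43]
contact_force: [-0.1, -0.8, -0.0]
opening: 0.328
```

drive_tool(steps=[[0,2,-0.3,-5,0.33],[0,2.2,-0.3,0,0.33],[0,2.2,-0.3,0,0.33],[2,0,0,0,0.33],[2,0,0,0,0.33],[2,0,0,0,0.33],[0,0,0,0,0.33],[0,0,0,0,0.33]])

```text
time: 20.6
eef_pos: [0.5533, -0.012, 0.0708]
tcp_rot: [-0.543, -0.452, 0.544, -0.452]
contact_force: [-0.1, -0.7, 0.1]
opening: 0.329
```

```bash
python3 - <<'E'
from h import *
c=read_camera("wrist"); im=c["frame"].astype(int); g=im.mean(2).astype(int)
yaw=np.radians(-10.5); ex=np.array([np.cos(yaw),np.sin(yaw),0]); ey=np.array([-ex[1],ex[0],0]); ez=np.array([0,0,1.]); o=np.array([.5416,-.0070,0])
plan((o+.013*ex+.027*ez),-10.5)
p=o+.013*ex+.084*ez
print("pred rim top edges",proj(c,p-.005*ex),proj(c,p+.005*ex))
v=int(proj(c,p+.01*ey)[1])
for w in (v-20,v,v+8): print(w,g[w,225:300:3])
for w in (230,240,250): print("fing",w,g[w,215:312:3])
E
```

```text
tcp [ 0.554  -0.0121  0.0717] xdir [ 0.001 -0.    -1.   ] ang y -10.48 t 20.65 q [-0.2   0.16  1.97 -0.    1.01 -0.02] F [0.1 0.5 0. ] op 0.329
shift cm now-axes [ 4.47 -0.02 -0.28]
turn deg 0.02
shift cm after turn [ 4.47 -0.02 -0.28] axis check [[0.0, 0.98, -0.18], [-0.0, -0.18, -0.98], [-1.0, 0.0, 0.0]]
pred rim top edges [253.3013917  225.57305798] [269.57575859 225.57939437]
190 [ 82  72  70  65 103 173 165 164 166 177  79 106 105 103 103  92 173 172
 173 174 174 175 175 120 167]
210 [159 160 163 161 164 164 165 166 178  83  82 123 123 120 121 101 105  42
  33 180 174 177 178 117 168]
218 [168 163 163 166 157  48  59  77  90 162 105 115 116 117 116 101 175 175
 178 175 175 174 177 133 167]
fing 230 [167 165 142  77  58  65  58 172 166 165 166 167 166 158 107 108 107 103
  97 170 166 165 167 165 163  60  76  74  75 176 168 167 167]
fing 240 [  0  15  40  40  44   2   1 180 166 165 166 166 168 166 182 180 182 182
 185 172 165 165 166 167 139   2   3  42  41  41   0   0   9]
fing 250 [ 27  40  41  40   0   5   3 152 166 167 166 165 164 166 152 151 152 157
 158 167 166 167 165 166  92   5   6  20  41  40  42  13   5]
```

The rim at u 257-270 is centred between the fingers (235 and 289). Going down around it.

drive_tool(steps=[[1.5,0,-0.2,0,0.33],[1.5,0,-0.1,0,0.33],[1,0,0,0,0.33],[0.4,0,0,0,0.33],[0,0,0,0,0.28],[0,0,0,0,0.22],[0,-0.2,0,0,0.22],[0,-0.2,0,0,0.22],[0,-0.2,0,0,0.22],[0,-0.2,0,0,0.22]])

```text
time: 21.65
eef_pos: [0.5458, -0.0076, 0.0271]
tcp_rot: [0.544, 0.452, -0.544, 0.452]
contact_force: [-0.8, 0.4, -0.2]
opening: 0.217
```

drive_tool(steps=[[0,-0.2,0,0,0.22],[0,-0.2,0,0,0.22],[0,-0.2,0,0,0.22],[0,-0.2,0,0,0.22],[0,-0.2,0,0,0.22],[0,-0.2,0,0,0.22],[0,-0.1,0,0,0.22],[0,0,0,0,0.22]])

```text
time: 22.45
eef_pos: [0.5333, -0.0052, 0.027]
tcp_rot: [0.544, 0.452, -0.544, 0.452]
contact_force: [0.8, -0.6, 0.4]
opening: 0.223
```

```bash
cat > rv.py <<'E'
from h import *
c=read_camera("wrist"); im=c["frame"].astype(int); g=im.mean(2).astype(int)
yaw=np.radians(-10.5); ex=np.array([np.cos(yaw),np.sin(yaw),0]); ey=np.array([-ex[1],ex[0],0]); ez=np.array([0,0,1.]); o=np.array([.5416,-.0070,0])
s=readout.get_state(); p=s["eef_pos"]-o; print("tool in rest",(p@ex).round(4),(p@ey).round(4)); plan(None)
a=np.radians(62); n=np.sin(a)*ex+np.cos(a)*ez; sl=-np.cos(a)*ex+np.sin(a)*ez; C=o+.048*ez
for w in (.0,.0273,.0315): 
    h=np.sqrt(.0315**2-w*w); q=C+w*ey+h*sl; print("pred leaning edges y",w,proj(c,q-.005*n).round(0),proj(c,q+.005*n).round(0))
for v in range(170,262,10): print(v,''.join('#' if x>150 else 'o' if x>100 else '.' if x>55 else '@' for x in g[v,180:330:2]))
E
python3 rv.py
```

```text
tool in rest -0.0085 0.0002
tcp [ 0.5333 -0.0053  0.027 ] xdir [ 0. -0. -1.] ang y -10.5 t 22.5 q [-0.2   0.18  2.04 -0.    0.92 -0.02] F [ 0.9 -0.7 -1.3] op 0.219
pred leaning edges y 0.0 [239. 257.] [257. 262.]
pred leaning edges y 0.0273 [254. 197.] [271. 200.]
pred leaning edges y 0.0315 [268. 183.] [284. 185.]
170 ooo..oo.oooo...............................................................
180 oooo.oooo.oo...............................................................
190 .o#.....oooo......@@....................................................###
200 #############oo#o.........@@@.....................................@...#####
210 #############o#############.......@@@.ooooooooo.................###########
220 #############o###########.......ooo#ooooooooo...............oooo..########o
230 ##############o##o...@@o#o.@.@@@o##ooooooooo......@@@@@@..ooooo###########o
240 ##############o####o@@@@@@@@@@@@o#ooooooooo.......@@@@@@@@@@@@ooo@.o.######
250 #################@@@@@@@@@@@@@@@@@oooooooo........@@@@@@@@@@@@@@@##########
260 ###############@@@@@@@@@@@@@@@@@o#oooooooo.......o@@@@@@@@@@@@@@@@@########
```

The disc is now tilted back, with its top about 4 mm short of the full lean. A bit more.

drive_tool(steps=[[0,-0.1,0,0,0.22],[0,-0.1,0,0,0.22],[0,-0.1,0,0,0.22],[0,-0.1,0,0,0.22],[0,0,0,0,0.22]])

```text
time: 23.0
eef_pos: [0.5315, -0.005, 0.0279]
tcp_rot: [0.545, 0.451, -0.542, 0.454]
contact_force: [5.3, -1.1, 0.5]
opening: 0.219
```

```bash
python3 rv.py
```

```text
tool in rest -0.0103 0.0002
tcp [ 0.5315 -0.005   0.0279] xdir [ 0.006 -0.001 -1.   ] ang y -10.51 t 23.05 q [-0.2   0.18  2.05  0.    0.91 -0.02] F [ 5.4 -0.8  0.2] op 0.216
pred leaning edges y 0.0 [243. 256.] [261. 261.]
pred leaning edges y 0.0273 [258. 197.] [275. 200.]
pred leaning edges y 0.0315 [271. 182.] [287. 185.]
170 o....o.ooo..o..............................................................
180 .o......oo.................................................................
190 .oo.....o.o.o......@@@...............................................######
200 ##############o#o...........@@@........................................o###
210 ##############o#############o..@.....@.o.o.o.oo.....................#######
220 ##############oo#########oo.....ooo#.oooooooo................oo.ooooo######
230 ###############o###o..@@.o...@@@o#ooooooooo.......@@@@@@....#oooooo########
240 ###############o####@@@@@@@@@@@@o#oooooooo........@@@@@@@@@@@@o#oo.oooo###o
250 #################@@@@@@@@@@@@@@@@.ooooooo.........@@@@@@@@@@@@@@@##########
260 ###############@@@@@@@@@@@@@@@@@o#.oooooo......o#o@@@@@@@@@@@@@@@@@########
```

+5 N reaction, so the disc now bears on the wires. Backing off, opening and rising, then turning for the side grip.

drive_tool(steps=[[0,0.2,0,0,0.24],[0,0.2,0,0,0.3],[0,0,0,0,0.4],[-0.5,0,0,0,0.4],[-2,0,0,0,0.4],[-4,0,0,0,0.6],[-4,-1,0,8.5,1],[0,0,0,8.5,1],[0,0,0,8.5,1],[0,0,0,8.5,1]])

```text
time: 24.05
eef_pos: [0.5229, -0.0033, 0.1323]
tcp_rot: [-0.653, -0.272, 0.653, -0.271]
contact_force: [-1.1, -0.5, 0.3]
opening: 1.003
```

drive_tool(steps=[[0,0,0,8.5,1],[0,0,0,8.5,1],[0,0,0,8.5,1],[0,0,0,8.5,1],[0,0,1,8.5,1],[0,0,1,8.5,1],[0,0,1,5,1],[0,0,0.5,0,1],[0,0,0,0,1],[0,0,0,0,1]])

```text
time: 25.05
eef_pos: [0.4888, -0.004, 0.132]
tcp_rot: [0.704, -0.064, -0.704, -0.064]
contact_force: [-0.3, -0.4, -0.3]
opening: 1.002
```

```bash
python3 rl.py; python3 - <<'E'
from h import *
import pickle
c=pickle.load(open("lean2.pkl","rb")); g=c["frame"].mean(2).astype(int)
for v in range(84,190,5): print(v,''.join('#' if x>150 else 'o' if x>100 else '.' if x>55 else '@' for x in g[v,190:312:2]))
E
```

```text
tcp [ 0.4889 -0.0041  0.132 ] xdir [ 0. -0. -1.] ang y -100.44 t 25.1 q [-0.22 -0.07  2.08  0.    1.12  1.54] F [-0.1  0.1  0.6] op 1.003
shift cm now-axes [12.5  -0.67 -5.23]
turn deg 0.06
shift cm after turn [12.5  -0.67 -5.23] axis check [[0.0, -0.18, -0.98], [-0.0, -0.98, 0.18], [-1.0, -0.0, -0.0]]
top_f [253.4 146.3]
top_b [253.6 156.3]
bot_f [254.7 107.3]
yl [218.1 125. ]
yr [290.1 125.1]
cen [254.1 125.1]
col 254 ['65:[173, 169, 154]', '71:[170, 166, 152]', '77:[172, 167, 152]', '83:[115, 111, 106]', '89:[176, 171, 167]', '95:[176, 171, 167]', '101:[155, 150, 147]', '107:[134, 133, 121]', '113:[134, 131, 120]', '119:[135, 131, 120]', '125:[135, 134, 122]', '131:[135, 134, 121]', '137:[137, 135, 124]', '143:[172, 175, 164]', '149:[173, 170, 156]', '155:[128, 123, 119]', '161:[163, 157, 154]', '167:[162, 156, 151]', '173:[86, 83, 80]', '179:[172, 167, 153]', '185:[98, 96, 86]', '191:[128, 123, 112]', '197:[174, 169, 155]', '203:[172, 167, 153]', '209:[172, 167, 153]']
row 125 ['194:164', '198:165', '202:164', '206:164', '210:165', '214:119', '218:103', '222:130', '226:129', '230
[... 974 characters left out ...]
#oooooooooooooooooooo###ooo#############
144 ##################oooooo####################ooo##############
149 ##################oo#o.o################oo####o##############
154 ooo..oooo#o#######oo#o....o###########...#####o##############
159 ....................#ooo...##########....#####o##############
164 .....................ooo#..oo########o@.o#####o##############
169 ......................####o####o##o##o#o######o##############
174 ...............................o........oo....###############
179 ...............................##............o###############
184 ..............................................###############
189 ...............................##............o###############
```

The disc now leans on the rest: face ellipse v 102-141, at the predicted tilt, and about 4 mm further in +x than assumed, which agrees with the hook contact height. Going to grip it by both sides of the rim.

drive_tool(steps=[[0,-0.2,-2,0,1],[0,-0.3,-2,0,1],[0,-0.2,-1.6,0,1],[3,0,0,0,1],[3,0,0,0,1],[2,0,0,0,1],[0,0,0,0,1],[0,0,0,0,1]], force=20)

```text
time: 25.9
eef_pos: [0.5453, -0.0074, 0.052]
tcp_rot: [-0.704, 0.065, 0.704, 0.065]
contact_force: [0.6, 0.1, -0.3]
opening: 1.0
```

```bash
python3 - <<'E'
from h import *
c=read_camera("wrist"); im=c["frame"].astype(int); g=im.mean(2).astype(int)
plan([.5455,-.0077,-.0195],-100.5)
yaw=np.radians(-10.5); ex=np.array([np.cos(yaw),np.sin(yaw),0]); ey=np.array([-ex[1],ex[0],0]); ez=np.array([0,0,1.]); o=np.array([.5455,-.0077,0])
a=np.radians(62); n=np.sin(a)*ex+np.cos(a)*ez; s=-np.cos(a)*ex+np.sin(a)*ez; F=o+.048*ez+.005*n
for nm,p in dict(top_f=F+.0315*s,top_b=F+.0315*s-.01*n,bot_f=F-.0315*s,yl=F+.0315*ey,yr=F-.0315*ey,cen=F).items(): print(nm,proj(c,p).round(1))
for v in range(120,270,6): print(v,''.join('#' if x>150 else 'o' if x>100 else '.' if x>55 else '@' for x in g[v,180:340:2]))
E
```

```text
tcp [ 0.5461 -0.0076  0.053 ] xdir [ 0.002 -0.    -1.   ] ang y -100.48 t 25.95 q [-0.2   0.17  2.    0.    0.97  1.55] F [ 0.7 -0.1 -0.2] op 1.0
shift cm now-axes [7.25 0.02 0.07]
turn deg 0.02
shift cm after turn [7.25 0.02 0.07] axis check [[0.0, -0.18, -0.98], [-0.0, -0.98, 0.18], [-1.0, 0.0, -0.0]]
top_f [262.5 254.6]
top_b [262.5 263.8]
bot_f [262.2 181.5]
yl [214.7 213.8]
yr [310.  213.8]
cen [262.3 213.8]
120 ooooooooooooooooo#oooooooooooooooooooooooooooooooooooooooooooooo#ooooooooooooooo
126 ooooooooooooooooooooooooooooooooooooooooooooooooo#oooooooooooooooooooooooooooooo
132 oooooooooooooooooooooooooooooooooooooooooooooooooooooooooooooooooooooooooooooooo
138 oooooooooooooooooooooooooooooooooooooooooooooooooooooooooooooooooooooooooooooooo
144 ooo#oooooooooooooooooooooooooooooooooooooooooooooooooooooooooooooooooooooooooooo
150 oooooooooooooooooooooo######################################oooooooooooooooooooo
156 oooo#oooooooooooooooo#.oooooooooooooooooooooooo#oo#########ooooooooooooooooooooo
162 ooooooooooo#oooooooooo.oooooooooooooooooooo#ooo#oo#####oo##o#ooooooooooooooooooo
168
[... 741 characters left out ...]
.....#oooooooooooooo
222 ........................................................oooo....oooooooooooooooo
228 ................................................................oooooooooooooooo
234 ................................................................#ooooooooooooooo
240 ..............................................................#ooooooooooooooooo
246 ............................................................o#oooooooooooooooooo
252 ooo...oo.................................................ooooooooooooooooooooooo
258 ooooooooooo#........................................oo#o##oooooooooooooooooooooo
264 oooooooooooo...................#ooooo##ooo##o#oooooooooooooooooooooooooooooooooo
```

Matches the prediction within 1-2 px. Descending and closing at 20 N.

drive_tool(steps=[[2,0,0,0,1],[2,0,0,0,1],[2,0,0,0,1],[0.8,0,0,0,1],[0.4,0,0,0,1],[0,0,0,0,1]], force=20)

```text
time: 26.55
eef_pos: [0.5458, -0.0075, -0.0193]
tcp_rot: [0.705, -0.065, -0.704, -0.065]
contact_force: [-0.1, 0.8, 0.0]
opening: 0.998
```

drive_tool(steps=[[0,0,0,0,0.9],[0,0,0,0,0.82],[0,0,0,0,0.76],[0,0,0,0,0.7],[0,0,0,0,0.65],[0,0,0,0,0.65],[0,0,0,0,0.65]], force=20)

```text
time: 27.25
eef_pos: [0.5455, -0.0074, -0.0195]
tcp_rot: [0.704, -0.065, -0.704, -0.065]
contact_force: [-0.3, -0.2, 5.7]
opening: 0.73
```

Gripped: 0.73 is 62 mm. Lifting off the rest.

drive_tool(steps=[[-0.3,0,0,0,0.6],[-0.5,0,0,0,0.6],[-1,0,0,0,0.6],[-2,0,0,0,0.6],[-3,0,0,0,0.6],[-3,0,0,0,0.6],[-1.2,0,0,0,0.6],[0,0,0,0,0.6],[0,0,0,0,0.6]])

```text
time: 28.15
eef_pos: [0.5442, -0.0072, 0.0889]
tcp_rot: [-0.704, 0.065, 0.705, 0.065]
contact_force: [0.7, 0.0, -0.3]
opening: 0.729
```

```bash
cat > hold.py <<'E'
from h import *
import pickle
from scipy.optimize import least_squares
c=read_camera("wrist"); pickle.dump(c,open("hold.pkl","wb")); im=c["frame"].astype(int); g=im.mean(2).astype(int)
plan([.5140,-.2463,.06],-80.5)
s=readout.get_state(); M=R.from_quat(s["tcp_rot"]).as_matrix(); p0=s["eef_pos"]
f=-M[:,2]; f=f/np.linalg.norm(f); y=M[:,1]; ez=np.array([0,0,1.])
for th in (55,62,70,80):
    a=np.radians(th); n=np.sin(a)*f+np.cos(a)*ez; sl=-np.cos(a)*f+np.sin(a)*ez; C=p0+.0675*ez; F=C+.005*n
    print(th,"top_b,top_f,cen,bot_f",[proj(c,q).round(0).tolist() for q in (F+.0315*sl-.01*n,F+.0315*sl,F,F-.0315*sl)],"side",proj(c,F+.0315*y).round(0))
for v in range(150,280,5): print(v,''.join('#' if x>150 else 'o' if x>100 else '.' if x>55 else '@' for x in g[v,180:340:2]))
print([f"{v}:{im[v,262].tolist()}" for v in range(165,285,5)])
E
python3 hold.py
```

```text
tcp [ 0.5437 -0.0071  0.0881] xdir [-0.003  0.001 -1.   ] ang y -100.5 t 28.2 q [-0.2   0.12  1.98 -0.    1.04  1.55] F [ 0.3  0.4 -0.7] op 0.731
shift cm now-axes [ 2.8  24.06 -1.45]
turn deg -20.0
shift cm after turn [ 2.8  23.1   6.86] axis check [[-0.0, 0.17, -0.99], [0.0, -0.99, -0.17], [-1.0, -0.0, 0.0]]
55 top_b,top_f,cen,bot_f [[263.0, 366.0], [263.0, 361.0], [263.0, 276.0], [262.0, 215.0]] side [336. 276.]
62 top_b,top_f,cen,bot_f [[263.0, 365.0], [263.0, 357.0], [263.0, 275.0], [262.0, 218.0]] side [336. 275.]
70 top_b,top_f,cen,bot_f [[263.0, 363.0], [263.0, 350.0], [262.0, 274.0], [262.0, 223.0]] side [336. 274.]
80 top_b,top_f,cen,bot_f [[263.0, 357.0], [263.0, 338.0], [262.0, 272.0], [262.0, 231.0]] side [335. 272.]
150 ########################oo###############################o######################
155 ########################oo###############################o######################
160 ooo.............#oo#####oo#####o#############oo##########o######################
165 ............................#o..o.o#########o....oo######o######################
170 ................
[... 1645 characters left out ...]
..............................@@@@
270 @@@@@........................................................................@@@
275 @@@@@........................................................................@@@
['165:[171, 165, 160]', '170:[170, 164, 160]', '175:[168, 162, 158]', '180:[114, 110, 107]', '185:[85, 82, 81]', '190:[85, 82, 80]', '195:[84, 82, 79]', '200:[84, 82, 80]', '205:[83, 80, 78]', '210:[159, 154, 150]', '215:[71, 68, 66]', '220:[86, 85, 77]', '225:[87, 87, 79]', '230:[86, 85, 78]', '235:[88, 86, 78]', '240:[86, 85, 77]', '245:[87, 87, 78]', '250:[88, 86, 78]', '255:[89, 87, 79]', '260:[87, 85, 78]', '265:[87, 85, 77]', '270:[89, 87, 79]', '275:[89, 87, 80]', '280:[89, 88, 80]']
```

Held at about 60-62° tilt, with the disc centre 67 mm above the reported TCP. Moving to view the holder from close by.

drive_tool(steps=[[-0.6,0,0,-6.7,0.6],[-0.6,0,0,-6.7,0.6],[0,1,0.5,-6.6,0.6],[0,3.2,1.8,0,0.6],[0,3.5,2,0,0.6],[0,3.5,2,0,0.6],[0,3.5,2,0,0.6],[0,3.5,2,0,0.6],[0,3,1.8,0,0.6],[0,2,1.2,0,0.6]])

```text
time: 29.2
eef_pos: [0.4488, -0.2589, 0.0997]
tcp_rot: [-0.704, -0.059, 0.706, -0.057]
contact_force: [0.6, 0.6, -1.1]
opening: 0.729
```

drive_tool(steps=[[0,0,0,0,0.6],[0,0,0,0,0.6],[0,0,0,0,0.6]])

```text
time: 29.5
eef_pos: [0.4506, -0.2564, 0.1006]
tcp_rot: [-0.704, -0.06, 0.705, -0.058]
contact_force: [0.7, -0.1, -1.2]
opening: 0.73
```

```bash
cat > hm.py <<'E'
from h import *
import pickle
c=read_camera("wrist"); pickle.dump(c,open("h2.pkl","wb")); im=c["frame"]; g=im.mean(2).astype(int)
plan([.5147,-.2466,.06],-80.5)
P=lambda p: proj(c,p).round(0).tolist()
e=np.array([np.cos(np.radians(9.7)),np.sin(np.radians(9.7)),0]); y=np.array([-e[1],e[0],0]); S=np.array([.5147,-.2466,.05])
print("seat",P(S),"ring +-27",P(S+.027*e),P(S-.027*e),P(S+.027*y),P(S-.027*y))
u,v=np.array(P(S)).astype(int); v0=max(v-70,0)
for w in range(v0,min(v+70,225),3): print(w,''.join('#' if x>165 else '+' if x>140 else 'o' if x>100 else '.' if x>55 else '@' for x in g[w,u-70:u+70:2]))
E
python3 hm.py
```

```text
tcp [ 0.4508 -0.2563  0.101 ] xdir [-0.001  0.001 -1.   ] ang y -80.42 t 29.55 q [-0.71  0.04  2.04  0.    1.06  0.69] F [-0.  -0.7 -0.5] op 0.731
shift cm now-axes [ 4.09  0.11 -6.47]
turn deg 0.08
shift cm after turn [ 4.09  0.1  -6.47] axis check [[-0.0, 0.17, -0.99], [0.0, -0.99, -0.17], [-1.0, -0.0, 0.0]]
seat [263.0, 117.0] ring +-27 [263.0, 79.0] [263.0, 152.0] [228.0, 117.0] [298.0, 117.0]
47 ######################################################################
50 ######################################################################
53 ######################################################################
56 ######################################################################
59 ######################################################################
62 ############################++o+o+++++++++############################
65 ########################ooo+o++++++++++++++o++########################
68 ######################o+++++++++.@@.@++++++++++o######################
71 ####################oo+++++++++o@....o+++++++++++o+###################
74 ##################o+o+++++++++
[... 2107 characters left out ...]
++o######################
161 ................................oo+#+oo..+oo+#########################
164 ................................oo+#+oo..o..o#########################
167 .................................o+#+oo.....##########################
170 o...................o..o.....o.@..+...@@.o..##########################
173 .............................@@@@@@@@@@@@@.o+#########################
176 ..........................o@@@@@.......@@@@@+#########################
179 ..........................................@.##########################
182 ............................o............oo.##########################
185 ............................................+#########################
```

The holder is confirmed: seat at (0.5147,-0.2466), centred within 1 px, with the pipe aligned with the tool at about 9.7°. I'll bring the low edge of the disc over the far part of the seat ring, then rotate it flat about that edge.

drive_tool(steps=[[0,0.1,-2,0,0.6],[0,0,-2.5,0,0.6],[0,0,-2,0,0.6],[1,0,-1.1,0,0.6],[2,0,0,0,0.6],[2,0,0,0,0.6],[1.6,0,0,0,0.6],[1,0,0,0,0.6],[0.4,0,0,0,0.6],[0,0,0,0,0.6]])

```text
time: 30.55
eef_pos: [0.5259, -0.2459, 0.0215]
tcp_rot: [-0.704, -0.059, 0.705, -0.058]
contact_force: [-0.2, 0.2, -0.5]
opening: 0.733
```

```bash
cat > seat.py <<'E'
from h import *
c=read_camera("wrist"); g=c["frame"].mean(2).astype(int); s=readout.get_state()
e=np.array([np.cos(np.radians(9.7)),np.sin(np.radians(9.7)),0]); y=np.array([-e[1],e[0],0]); S=np.array([.5147,-.2466,0]); p=s["eef_pos"]
print("d mm",round(1000*float((p-S)@e),1),"lat",round(1000*float((p-S)@y),1),"Cz",round(1000*(p[2]+.0675),1)); plan(None)
ez=np.array([0,0,1.]); C=p+.0675*ez
for th in (62,50,40,30,20,10,0):
    a=np.radians(th); n=np.sin(a)*e+np.cos(a)*ez; sl=-np.cos(a)*e+np.sin(a)*ez
    print(th,"bot_f v",proj(c,C+.005*n-.0315*sl).round(0),"bot_b",proj(c,C-.005*n-.0315*sl).round(0)[1])
print("col262 from 140:",g[140:262:3,262])
E
python3 seat.py
```

```text
d mm 11.5 lat -1.6 Cz 89.7
tcp [ 0.5263 -0.2463  0.0222] xdir [ 0.001 -0.    -1.   ] ang y -80.49 t 30.6 q [-0.61  0.29  1.92  0.    0.93  0.79] F [ 0.2  0.5 -0.6] op 0.729
62 bot_f v [263. 218.] bot_b 230.0
50 bot_f v [263. 212.] bot_b 222.0
40 bot_f v [263. 209.] bot_b 216.0
30 bot_f v [263. 208.] bot_b 211.0
20 bot_f v [263. 209.] bot_b 209.0
10 bot_f v [263. 212.] bot_b 208.0
0 bot_f v [263. 218.] bot_b 209.0
col262 from 140: [167 166 166 168 166 165 167 166  98 161 158 159  46  53  48 119  89  91
  89  89  94  41  42  43  40  63  87  86  87  86  87  85  87  86  88  87
  87  85  87  88  87]
```

drive_tool(steps=[[0.3,-0.15,0,0,0.6],[0.3,0,0,0,0.6],[0.1,0,0,0,0.6],[0,0,0,0,0.6]])

```text
time: 31.0
eef_pos: [0.5265, -0.2451, 0.0159]
tcp_rot: [0.705, 0.058, -0.704, 0.059]
contact_force: [-0.5, 0.1, 4.1]
opening: 0.728
```

drive_tool(steps=[[0.1,0,0,0,0.6],[0.1,0,0,0,0.6],[0,0,0,0,0.6]])

```text
time: 31.3
eef_pos: [0.5267, -0.2452, 0.0152]
tcp_rot: [0.705, 0.058, -0.704, 0.059]
contact_force: [-2.8, 1.9, 11.0]
opening: 0.73
```

drive_tool(steps=[[0.1,0,0,0,0.6],[0.1,0,0,0,0.6],[0,0,0,0,0.6]])

```text
time: 31.6
eef_pos: [0.527, -0.2453, 0.0147]
tcp_rot: [0.705, 0.059, -0.704, 0.059]
contact_force: [-4.7, 2.6, 17.3]
opening: 0.728
```

Contact at TCP z ≈ 0.016. The grip doesn't yield to a straight push, so I'll ease off and follow the arc (back in -x while lowering), letting the edge friction help the turn.

drive_tool(steps=[[-0.3,0,0,0,0.6],[0,0,0.1,0,0.6],[0.1,0,0.2,0,0.6],[0.1,0,0.2,0,0.6],[0,0,0,0,0.6]])

```text
time: 32.1
eef_pos: [0.5205, -0.2457, 0.0115]
tcp_rot: [-0.705, -0.058, 0.705, -0.059]
contact_force: [0.7, -0.9, 2.4]
opening: 0.732
```

```bash
python3 seat.py
```

```text
d mm 6.0 lat -0.1 Cz 79.1
tcp [ 0.5206 -0.2457  0.0116] xdir [-0. -0. -1.] ang y -80.5 t 32.15 q [-0.62  0.29  1.94 -0.    0.91  0.79] F [ 1.  -1.1  2.2] op 0.73
62 bot_f v [262. 218.] bot_b 230.0
50 bot_f v [262. 212.] bot_b 222.0
40 bot_f v [262. 209.] bot_b 216.0
30 bot_f v [262. 208.] bot_b 211.0
20 bot_f v [262. 209.] bot_b 209.0
10 bot_f v [262. 212.] bot_b 208.0
0 bot_f v [262. 218.] bot_b 209.0
col262 from 140: [167 166 165 165 167 164 180 100 163 168  37  55  53  50 154 170 171 121
  91  94  40  43  44  43  59  75  86  87  87  87  87  87  87  87  88  88
  87  88  87  87  87]
```

Rotated to roughly 50° with only about 3 N. Continuing along the arc.

drive_tool(steps=[[0.15,0,0.2,0,0.6],[0.15,0,0.2,0,0.6],[0.1,0,0.1,0,0.6],[0,0,0,0,0.6]])

```text
time: 32.55
eef_pos: [0.5165, -0.2466, 0.0084]
tcp_rot: [0.705, 0.058, -0.704, 0.059]
contact_force: [0.4, 0.3, 5.0]
opening: 0.733
```

```bash
python3 seat.py
```

```text
d mm 1.8 lat -0.3 Cz 76.0
tcp [ 0.5165 -0.2466  0.0085] xdir [ 0.002 -0.001 -1.   ] ang y -80.51 t 32.6 q [-0.62  0.29  1.95  0.    0.9   0.78] F [0.4 0.8 4.6] op 0.727
62 bot_f v [262. 218.] bot_b 230.0
50 bot_f v [262. 212.] bot_b 222.0
40 bot_f v [262. 209.] bot_b 216.0
30 bot_f v [262. 208.] bot_b 211.0
20 bot_f v [262. 208.] bot_b 209.0
10 bot_f v [262. 212.] bot_b 208.0
0 bot_f v [262. 218.] bot_b 209.0
col262 from 140: [166 163 164 162 174  59 162 158  20  56  53  51  53 168 169 179  86  90
  65  41  42  41  39  80  84  93  92  93  92  93  91  92  92  93  93  92
  93  92  92  91  93]
```

drive_tool(steps=[[0.15,0,0.1,0,0.6],[0.15,0,0.1,0,0.6],[0.15,0,0,0,0.6],[0,0,0,0,0.6]])

```text
time: 33.0
eef_pos: [0.5136, -0.2473, 0.0044]
tcp_rot: [-0.704, -0.059, 0.705, -0.059]
contact_force: [-4.4, 0.6, 9.6]
opening: 0.726
```

```bash
python3 seat.py
```

```text
d mm -1.2 lat -0.5 Cz 71.9
tcp [ 0.5136 -0.2473  0.0044] xdir [-0.001 -0.001 -1.   ] ang y -80.47 t 33.05 q [-0.63  0.29  1.95 -0.    0.89  0.78] F [-3.7  0.2  9. ] op 0.725
62 bot_f v [262. 218.] bot_b 231.0
50 bot_f v [262. 212.] bot_b 222.0
40 bot_f v [262. 209.] bot_b 216.0
30 bot_f v [262. 208.] bot_b 212.0
20 bot_f v [262. 209.] bot_b 209.0
10 bot_f v [262. 212.] bot_b 208.0
0 bot_f v [262. 218.] bot_b 209.0
col262 from 140: [161 163 163 162 124 157 161  26  55  53  50  64 166 166 177  85  89  78
  41  41  40  36  80  79  96  97  96  97  96  98  96  97  96  96  96  97
  97  97  97  97  97]
```

drive_tool(steps=[[0.1,0,0.15,0,0.6],[0.15,0,0.15,0,0.6],[0,0,0,0,0.6]])

```text
time: 33.35
eef_pos: [0.5111, -0.2477, 0.0013]
tcp_rot: [0.705, 0.058, -0.704, 0.059]
contact_force: [-1.0, -1.4, 4.8]
opening: 0.73
```

```bash
python3 seat.py|grep -v bot
```

```text
d mm -3.7 lat -0.5 Cz 68.9
tcp [ 0.5112 -0.2477  0.0014] xdir [ 0.001 -0.001 -1.   ] ang y -80.5 t 33.4 q [-0.63  0.29  1.96 -0.    0.88  0.78] F [ 0.1 -0.7  5.5] op 0.729
col262 from 140: [161 162 127 145 151 163  40  54  53  51  74 164 165 172  81  89  88  41
  40  40  35  73  78  76 102 100 101 101 100 101 100 101 100 102 102 101
 102 101 101 102 104]
```

drive_tool(steps=[[0.15,-0.05,0,0,0.6],[0.15,0,0,0,0.6],[0.15,0,0,0,0.6],[0,0,0,0,0.6]])

```text
time: 33.8
eef_pos: [0.51, -0.2475, -0.0032]
tcp_rot: [-0.704, -0.058, 0.705, -0.059]
contact_force: [-3.4, -2.0, 7.1]
opening: 0.733
```

```bash
python3 seat.py|grep -v bot
```

```text
d mm -4.7 lat -0.1 Cz 64.4
tcp [ 0.5101 -0.2475 -0.0031] xdir [-0.002 -0.001 -1.   ] ang y -80.47 t 33.85 q [-0.63  0.3   1.96 -0.    0.88  0.78] F [-4.1 -1.   7.2] op 0.73
col262 from 140: [159 161  67 160 147 149  53  53  51  50  55 163 163 167  79  87  88  39
  41  40  39  79  77  76  74 101 107 108 108 109 110 110 110 111 111 113
 112 114 115 114 115]
```

About 11° left, but d = -4.7 mm. I'll shift forward to centre before the last lowering.

drive_tool(steps=[[-0.1,0,-0.15,0,0.6],[0,0,-0.15,0,0.6],[0,0,-0.15,0,0.6],[0,0,0,0,0.6]])

```text
time: 34.25
eef_pos: [0.5147, -0.246, -0.0028]
tcp_rot: [-0.704, -0.059, 0.705, -0.059]
contact_force: [-2.9, -1.3, 5.4]
opening: 0.731
```

```bash
cat > seat2.py <<'E'
from h import *
c=read_camera("wrist"); g=c["frame"].mean(2).astype(int); s=readout.get_state()
e=np.array([np.cos(np.radians(9.7)),np.sin(np.radians(9.7)),0]); y=np.array([-e[1],e[0],0]); S=np.array([.5147,-.2466,.05]); p=s["eef_pos"]
print("d mm",round(1000*float((p-S)@e),1),"lat",round(1000*float((p-S)@y),1)); plan(None)
for z in (0,.01): print("seated front rim z+",z,proj(c,S+.0315*e+[0,0,z]).round(1),"sides",proj(c,S+.0315*y+[0,0,z]).round(1),proj(c,S-.0315*y+[0,0,z]).round(1))
for u in (245,262,280): print(u,"from 180",g[180:236:2,u])
E
python3 seat2.py
```

```text
d mm 0.1 lat 0.6
tcp [ 0.5147 -0.246  -0.0028] xdir [-0.002  0.    -1.   ] ang y -80.48 t 34.3 q [-0.62  0.31  1.95 -0.    0.88  0.78] F [-2.6 -0.2  5.1] op 0.728
seated front rim z+ 0 [263.1 202.2] sides [198.4 263.8] [328.  263.4]
seated front rim z+ 0.01 [263.2 209.9] sides [193.8 275.4] [332.9 275. ]
245 from 180 [ 81  83  84  85  83  81  84  84  84  84  73  38  40  40  40  38  40  65
  83 105 107 106 108 106 108 107 106 109]
262 from 180 [163 163 174  81  85  85  86  90  86  42  40  41  39  41  40  39  77  88
 106 106 106 107 106 108 108 106 108 109]
280 from 180 [167 170 170 171 170 176 146 104  78  75  76  44  40  42  40  38  39  44
  67 173 174 173 173 183  97  98 119 108]
```

drive_tool(steps=[[0.15,0,0,0,0.6],[0.15,0,0,0,0.6],[0,0,0,0,0.6]])

```text
time: 34.6
eef_pos: [0.5144, -0.246, -0.0058]
tcp_rot: [-0.704, -0.059, 0.705, -0.059]
contact_force: [-4.3, -1.3, 5.6]
opening: 0.732
```

```bash
python3 seat2.py
```

```text
d mm -0.2 lat 0.6
tcp [ 0.5144 -0.246  -0.0057] xdir [-0.002  0.    -1.   ] ang y -80.47 t 34.65 q [-0.62  0.31  1.96 -0.    0.88  0.78] F [-4.  -1.7  6.3] op 0.726
seated front rim z+ 0 [263.1 203.8] sides [197.  266.6] [329.4 266.2]
seated front rim z+ 0.01 [263.3 211.8] sides [192.2 278.7] [334.5 278.2]
245 from 180 [ 80  85  83  84  84  82  84  84  83  84  82  48  41  41  41  39  40  41
  71  60 112 117 117 116 117 116 116 116]
262 from 180 [149 164 165 172 178  79  86  87  90  62  41  39  41  41  37  41  38  79
  67 113 118 118 116 118 117 118 118 117]
280 from 180 [166 169 171 171 171 171 178 167  76  79  77  62  36  41  40  40  38  39
  59  70 156 185 118 108 111 115 117 117]
```

```bash
cat > fit.py <<'E'
from h import *
from scipy.optimize import least_squares
c=read_camera("wrist"); g=c["frame"].mean(2); s=readout.get_state()
e=np.array([np.cos(np.radians(9.7)),np.sin(np.radians(9.7)),0]); y=np.array([-e[1],e[0],0]); S=np.array([.5147,-.2466,.05]); p=s["eef_pos"]
for z in (.060,.062):
    Q=[];px=[]
    for u in range(222,304,3):
        v=238; f=np.median(g[232:244,u])
        while v>195 and abs(g[v,u]-f)<14: v-=1
        q=onz(c,u,v+.5,z)-S; Q.append([q@e,q@y]); px.append((u,v))
    Q=np.array(Q); r=least_squares(lambda k: np.hypot(*(Q-k).T)-.0315,[0,0],loss="soft_l1",f_scale=.0005)
    print(z,"disc centre rel seat mm",(r.x*1000).round(1),"res",(r.fun*1000).round(1))
print(px); print("tool d,lat",((p-S)@e*1000).round(1),((p-S)@y*1000).round(1),"z",p[2],"F",s["contact_force"].round(1),"op",s["opening"])
E
python3 fit.py
```

```text
0.06 disc centre rel seat mm [-2.9  1.3] res [-0.1 -0.4 -0.1 -0.2 -0.3  0.1  0.2  0.3  0.1 -0.1  0.1  0.   0.4  0.4
  0.4  0.5  0.2  0.4 -1.1 -1.3 -3.5 -4.3  0.3 -0.   0.1 -0.1  0.1  0.1]
0.062 disc centre rel seat mm [-2.1  1.3] res [-0.2 -0.4 -0.2 -0.3 -0.3  0.1  0.2  0.3  0.1 -0.1  0.2  0.1  0.4  0.4
  0.4  0.5  0.2  0.4 -1.1 -1.2 -3.4 -4.3  0.3 -0.   0.1 -0.1  0.1  0. ]
[(222, 228), (225, 227), (228, 225), (231, 224), (234, 223), (237, 221), (240, 220), (243, 219), (246, 219), (249, 219), (252, 218), (255, 218), (258, 217), (261, 217), (264, 217), (267, 217), (270, 218), (273, 218), (276, 222), (279, 223), (282, 229), (285, 232), (288, 222), (291, 224), (294, 225), (297, 227), (300, 228), (303, 230)]
tool d,lat -0.2 0.6 z -0.005675481532184071 F [-5.  -1.1  6.5] op 0.7335868880597555
```

A clean circle fit puts the disc centre at (-2.5, +1.3) mm from the seat, so I'll correct that, then lower the rest.

drive_tool(steps=[[-0.1,0.06,-0.12,0,0.6],[0,0.06,-0.13,0,0.6],[0.1,0,0,0,0.6],[0.15,0,0,0,0.6],[0,0,0,0,0.6]])

```text
time: 35.2
eef_pos: [0.5184, -0.2467, -0.0071]
tcp_rot: [0.705, 0.058, -0.704, 0.059]
contact_force: [-0.7, 0.2, 4.6]
opening: 0.728
```

```bash
python3 fit.py | cut -c1-60; python3 seat2.py | tail -3
```

```text
0.06 disc centre rel seat mm [1.1 0.3] res [-0.2 -0.4 -0.2 -
  0.6  0.2  0.3  0.1 -1.4 -3.2 -3.3 -5.3 -4.4  0.1  0.3  0.1
0.062 disc centre rel seat mm [1.9 0.3] res [-0.2 -0.4 -0.2 
  0.6  0.2  0.4  0.1 -1.3 -3.2 -3.2 -5.2 -4.3  0.1  0.3  0.1
[(222, 228), (225, 227), (228, 225), (231, 224), (234, 223),
tool d,lat 3.6 -0.7 z -0.006994278120138218 F [0.1 1.  3.6] 
  51 113 117 118 117 117 116 119 117 118]
280 from 180 [162 167 168 166 168 171 171 173 175 191  72  79  75  74  74  68  37  39
  40  34 156 181 183 185 192 111 117 116]
```

drive_tool(steps=[[0.1,0,0.1,0,0.6],[0.1,0,0,0,0.6],[0,0,0,0,0.6]])

```text
time: 35.6
eef_pos: [0.5172, -0.2469, -0.0092]
tcp_rot: [0.705, 0.058, -0.704, 0.059]
contact_force: [0.7, 0.8, 4.1]
opening: 0.729
```

```bash
python3 fit.py | cut -c1-110|grep -v "^ "
```

```text
0.06 disc centre rel seat mm [0.3 0.1] res [-0.1 -0.3 -0.5 -0.1 -0.2  0.3  0.3  0.1  0.2  0.  -0.1  0.2  0.2  
0.062 disc centre rel seat mm [1.1 0.2] res [-0.2 -0.4 -0.5 -0.2 -0.2  0.3  0.3  0.1  0.3  0.1 -0.1  0.2  0.2 
[(222, 229), (225, 228), (228, 227), (231, 225), (234, 224), (237, 222), (240, 221), (243, 221), (246, 220), (
tool d,lat 2.4 -0.7 z -0.009134616831188477 F [1.  0.7 2.9] op 0.7297102274120114
```

Centred to 0.3 mm. Lowering until it bears fully.

drive_tool(steps=[[0.1,0,0,0,0.6],[0,0,0,0,0.6]])

```text
time: 35.85
eef_pos: [0.5168, -0.2469, -0.0103]
tcp_rot: [-0.705, -0.059, 0.705, -0.059]
contact_force: [0.8, -0.0, 4.8]
opening: 0.728
```

drive_tool(steps=[[0.1,0,0,0,0.6],[0,0,0,0,0.6]])

```text
time: 36.05
eef_pos: [0.5166, -0.2469, -0.0113]
tcp_rot: [-0.704, -0.059, 0.705, -0.059]
contact_force: [-2.1, -0.4, 5.1]
opening: 0.727
```

```bash
python3 fit.py | cut -c1-150|grep -v "^ "
```

```text
0.06 disc centre rel seat mm [-0.1 -0. ] res [-0.2 -0.4 -0.5 -0.2 -0.2  0.2  0.3  0.   0.2 -0.  -0.2  0.2  0.1  0.1
0.062 disc centre rel seat mm [ 0.7 -0. ] res [-0.2 -0.4 -0.5 -0.2 -0.2  0.2  0.3  0.   0.2  0.  -0.1  0.2  0.1  0.1
[(222, 231), (225, 230), (228, 229), (231, 227), (234, 226), (237, 224), (240, 223), (243, 223), (246, 222), (249, 222), (252, 222), (255, 221), (258,
tool d,lat 1.9 -0.7 z -0.011270203014011743 F [-2.2  0.2  4.6] op 0.7275076726028881
```

drive_tool(steps=[[0.1,0,0,0,0.6],[0,0,0,0,0.6]])

```text
time: 36.3
eef_pos: [0.5166, -0.247, -0.0123]
tcp_rot: [-0.704, -0.059, 0.705, -0.059]
contact_force: [-1.2, 0.3, 4.7]
opening: 0.725
```

```bash
python3 fit.py | cut -c1-150|grep -v "^ "; python3 seat2.py
```

```text
0.06 disc centre rel seat mm [-0.3  0.1] res [-0.4 -0.3 -0.4 -0.1 -0.1 -0.   0.4  0.2 -0.1  0.2  0.  -0.1  0.3  0.3
0.062 disc centre rel seat mm [0.5 0.1] res [-0.5 -0.3 -0.4 -0.1 -0.1 -0.1  0.4  0.2 -0.   0.2  0.  -0.   0.3  0.3
[(222, 233), (225, 231), (228, 230), (231, 228), (234, 227), (237, 226), (240, 224), (243, 224), (246, 224), (249, 223), (252, 223), (255, 223), (258,
tool d,lat 1.9 -0.7 z -0.012275708796160238 F [-2.5  0.5  6.1] op 0.7292310641200952
d mm 1.9 lat -0.6
tcp [ 0.5167 -0.2469 -0.0123] xdir [-0.001 -0.    -1.   ] ang y -80.5 t 36.4 q [-0.62  0.33  1.95 -0.    0.86  0.78] F [-3.  -1.2  5.3] op 0.733
seated front rim z+ 0 [260.3 213.3] sides [191.6 278.2] [329.6 277.7]
seated front rim z+ 0.01 [260.2 222.4] sides [186.1 291.7] [335.  291.2]
245 from 180 [112 119  81  87  85  85  85  86  83  83  85  85  85  85  49  39  40  40
  41  35  57  53  96 117 116 115 116 116]
262 from 180 [ 48  48  38 151 174  78  86  87  86  84  88  87  87  42  40  38  41  40
  38  56  53  97 115 116 114 115 114 114]
280 from 180 [164 170 169 167 169 172 173 172 170 184  70  80  77  74  76  68  37  40
  39  41  52  53  86 148 148 123 113 112]
```

drive_tool(steps=[[0.1,0,0,0,0.6],[0,0,0,0,0.6]])

```text
time: 36.6
eef_pos: [0.5168, -0.2469, -0.0132]
tcp_rot: [-0.705, -0.059, 0.705, -0.059]
contact_force: [-2.1, -0.8, 5.4]
opening: 0.728
```

drive_tool(steps=[[0.1,0,0,0,0.6],[0,0,0,0,0.6]])

```text
time: 36.8
eef_pos: [0.5168, -0.2468, -0.0142]
tcp_rot: [-0.705, -0.059, 0.705, -0.059]
contact_force: [-3.4, -1.5, 4.9]
opening: 0.727
```

drive_tool(steps=[[0.1,0,0,0,0.6],[0,0,0,0,0.6]])

```text
time: 37.0
eef_pos: [0.5168, -0.2468, -0.0152]
tcp_rot: [-0.705, -0.059, 0.705, -0.059]
contact_force: [-1.6, -0.5, 5.4]
opening: 0.73
```

drive_tool(steps=[[0.1,0,0,0,0.6],[0,0,0,0,0.6]])

```text
time: 37.2
eef_pos: [0.5169, -0.2469, -0.0162]
tcp_rot: [-0.705, -0.059, 0.705, -0.059]
contact_force: [-2.4, -0.9, 5.3]
opening: 0.725
```

```bash
python3 fit.py | cut -c1-150|grep -v "^ "; python3 seat2.py
```

```text
0.06 disc centre rel seat mm [-0.8  0.3] res [ 1.8 -0.2 -0.3 -0.3 -0.3  0.1  0.2 -0.  -0.2 -0.  -0.1  0.2  0.1  0.1
0.062 disc centre rel seat mm [0.1 0.3] res [ 1.7 -0.2 -0.3 -0.3 -0.3  0.1  0.2 -0.  -0.2  0.  -0.1  0.2  0.2  0.2
[(222, 232), (225, 236), (228, 235), (231, 234), (234, 233), (237, 231), (240, 230), (243, 230), (246, 230), (249, 229), (252, 229), (255, 228), (258,
tool d,lat 2.0 -0.6 z -0.016201996698978087 F [-4.2 -1.3  5.8] op 0.7303059104133237
d mm 2.1 lat -0.6
tcp [ 0.5169 -0.2469 -0.0162] xdir [-0. -0. -1.] ang y -80.49 t 37.3 q [-0.62  0.33  1.95 -0.    0.86  0.78] F [-3.4 -1.8  5.5] op 0.729
seated front rim z+ 0 [260.4 217.1] sides [189.7 283.6] [331.7 283.1]
seated front rim z+ 0.01 [260.3 226.9] sides [184. 298.] [337.5 297.4]
245 from 180 [154  76  83  85  85  86  85  85  85  84  82  83  85  85  85  66  39  40
  41  41  40  47  58  58  58  87 114 113]
262 from 180 [ 50  50  49  41 148 173 108 135  85  86  84  86  87  89  57  41  38  41
  41  41  47  58  58  58  91 113 111 111]
280 from 180 [163 164 170 169 169 170 172 173 173 172 180  94  80  79  76  76  73  38
  39  42  40  37  58  56  59  62 105 104]
```

The rim band has grown to 8 px of the 10 px expected for level, so about 4° remains. Lowering a little more.

drive_tool(steps=[[0.1,0,0,0,0.6],[0,0,0,0,0.6]])

```text
time: 37.5
eef_pos: [0.5169, -0.2468, -0.0172]
tcp_rot: [-0.705, -0.059, 0.705, -0.059]
contact_force: [-1.7, -1.2, 5.0]
opening: 0.734
```

drive_tool(steps=[[0.1,0,0,0,0.6],[0,0,0,0,0.6]])

```text
time: 37.7
eef_pos: [0.517, -0.2468, -0.018]
tcp_rot: [-0.705, -0.059, 0.705, -0.059]
contact_force: [-3.2, -0.9, 5.9]
opening: 0.731
```

```bash
python3 fit.py | cut -c1-100|grep -v "^ "; python3 seat2.py | tail -8
```

```text
0.06 disc centre rel seat mm [-1.2 -0.2] res [ 3.5  3.   3.3 -0.5 -0.1 -0.1  0.  -0.3 -0.1 -0.3 -0.4
0.062 disc centre rel seat mm [-0.3 -0.2] res [ 3.3  2.9  3.2 -0.5 -0.1 -0.1  0.  -0.3 -0.1 -0.3 -0.
[(222, 231), (225, 231), (228, 229), (231, 238), (234, 236), (237, 235), (240, 234), (243, 234), (24
tool d,lat 2.2 -0.6 z -0.017969739356205064 F [-2.3 -0.5  5.5] op 0.7254648501480973
seated front rim z+ 0 [260.5 219. ] sides [188.8 286.2] [332.7 285.8]
seated front rim z+ 0.01 [260.4 229.1] sides [182.9 301.1] [338.6 300.6]
245 from 180 [115  92  83  86  86  86  85  85  86  84  83  84  86  85  84  85  51  41
  39  41  40  41  45  60  61  61  60 106]
262 from 180 [ 52  49  49  48  30 170 142 113  98  85  86  85  87  86  87  45  39  41
  42  40  42  44  60  62  61  60 108 113]
280 from 180 [164 165 168 171 170 170 171 173 172 173 172 187  73  81  79  76  77  62
  37  42  39  40  38  59  61  60  58  74]
```

drive_tool(steps=[[0.1,0,-0.05,0,0.6],[0,0,0,0,0.6]])

```text
time: 38.0
eef_pos: [0.5169, -0.2467, -0.0181]
tcp_rot: [-0.704, -0.059, 0.706, -0.059]
contact_force: [-6.6, 0.2, 11.5]
opening: 0.73
```

drive_tool(steps=[[0.1,0,0,0,0.6],[0,0,0,0,0.6]])

```text
time: 38.2
eef_pos: [0.5171, -0.2467, -0.0183]
tcp_rot: [-0.704, -0.059, 0.705, -0.058]
contact_force: [-8.9, 1.4, 16.2]
opening: 0.727
```

```bash
python3 fit.py | cut -c1-60|grep -v "^ "; python3 seat2.py | tail -8|head -4
```

```text
0.06 disc centre rel seat mm [-1.1 -0.1] res [ 3.7  3.2  3.2
0.062 disc centre rel seat mm [-0.2 -0.1] res [ 3.5  3.1  3.
[(222, 231), (225, 231), (228, 230), (231, 229), (234, 238),
tool d,lat 2.3 -0.5 z -0.018350778674703055 F [-8.4  1.2 15.
seated front rim z+ 0 [260.4 219.9] sides [188.6 287.1] [332.8 286.7]
seated front rim z+ 0.01 [260.3 230.2] sides [182.7 302.1] [338.7 301.7]
245 from 180 [113 119  81  85  86  86  86  85  85  85  84  83  85  87  86  88  64  39
  41  40  43  41  36  59  60  61  61  64]
```

Stiff stop reached at z = -0.018, so the disc bears on the seat. Easing off the extra push, releasing gently and going clear.

drive_tool(steps=[[-0.2,0,0,0,0.6],[0,0,0,0,0.6],[0,0,0,0,0.75],[0,0,0,0,0.8],[0,0,0,0,0.9],[0,0,0,0,1],[0,0,0,0,1],[0,0,0,0,1]])

```text
time: 39.1
eef_pos: [0.5175, -0.2467, -0.0183]
tcp_rot: [-0.705, -0.059, 0.705, -0.059]
contact_force: [-0.0, -0.3, -0.4]
opening: 1.002
```

drive_tool(steps=[[-1,0,0,0,1],[-3,0,0,0,1],[-4,0,0,0,1],[-4,0,2,0,1],[0,0,2,0,1],[0,0,2,0,1],[0,0,0.8,0,1],[0,0,0,0,1],[0,0,0,0,1]])

```text
time: 40.0
eef_pos: [0.4508, -0.258, 0.102]
tcp_rot: [0.705, 0.058, -0.704, 0.058]
contact_force: [-0.3, -0.0, 0.1]
opening: 0.997
```

```bash
cat > chk.py <<'E'
from h import *
from scipy.optimize import least_squares
c=read_camera("wrist"); im=c["frame"]; g=im.mean(2).astype(int); plan(None)
e=np.array([np.cos(np.radians(9.7)),np.sin(np.radians(9.7)),0]); y=np.array([-e[1],e[0],0]); S=np.array([.5147,-.2466,.05])
P=lambda p: proj(c,p).round(0).tolist(); T=S+[0,0,.01]
print("top face pred cen/front/back/l/r",P(T),P(T+.0315*e),P(T-.0315*e),P(T+.0315*y),P(T-.0315*y))
u,v=np.array(P(T)).astype(int); f=np.median(g[v-12:v+12,u-12:u+12]); m=(abs(g-f)<9).astype(np.uint8)
m[:v-60]=0;m[v+60:]=0;m[:,:u-60]=0;m[:,u+60:]=0
m=cv2.morphologyEx(m,cv2.MORPH_OPEN,np.ones((5,5),np.uint8)); k,l,st,ce=cv2.connectedComponentsWithStats(m); i=l[v,u]
print("face",f,st[i],ce[i])
cn=max(cv2.findContours((l==i).astype(np.uint8),0,1)[0],key=cv2.contourArea)
print("ellipse obs",cv2.fitEllipse(cn)); 
q=np.array([proj(c,T+.0315*(np.cos(a)*e+np.sin(a)*y)) for a in np.linspace(0,6.28,40)],np.float32); print("ellipse flat pred",cv2.fitEllipse(q))
for w in range(v-58,v+58,4): print(''.join('#' if x>165 else '+' if x>140 else 'o' if x>100 else '.' if x>55 else '@' for x in g[w,u-62:u+62:2]))
E
python3 chk.py
```

```text
tcp [ 0.451  -0.258   0.1019] xdir [ 0. -0. -1.] ang y -80.5 t 40.05 q [-0.72  0.04  2.03  0.    1.06  0.69] F [0.5 0.9 0.3] op 1.001
top face pred cen/front/back/l/r [261.0, 118.0] [260.0, 72.0] [261.0, 160.0] [218.0, 118.0] [303.0, 118.0]
face 181.0 [ 221   76   81   84 5451] [260.85433865 116.98532379]
ellipse obs ((260.85394287109375, 116.98123168945312), (80.87895202636719, 83.88600158691406), 177.9767303466797)
ellipse flat pred ((260.51861572265625, 115.82679748535156), (85.66043853759766, 88.44933319091797), 179.5374755859375)
+++++++++++++++++++++++++++#######++++++++++++++++++++++++++++
+++++++++++++++++++++#ooooooooooooooooo+++++++++++++++++++++++
++++++++++++++++++oooooooooo.@@@.ooooooooooo#+++++++++++++++++
++++++++++++++#ooooooooooooo@@@@@oooooooooooooo#++++++++++++++
+++++++++++++ooooooooooo+############++ooooooooo++++++++++++++
+++++++###+.+oooooo.o#####################o++++....#++++++++++
++++++##...ooo.o..###########################.@.ooo.+#++++++++
+++++++.@.oo..+.##############################++@.o+++++++++++
+++++++o....+o##################################+++++o#
[... 567 characters left out ...]
++++#++
#+++++#ooooo#######################################o++o+++++++
.....##o....o#####################################o+++++++++++
.............o###################################o++++++++++++
..............o#################################@..+#+++++++++
...........o+o..o#############################..oo.o#+++++++++
................ooo########################+oooo+.#+++++++++++
.................ooooo+#################ooooo+++#+++++++++++++
............................oo+#oooooooooo##++++++++++++++++++
.............................o.ooo...........o++++++#+++++++++
................................+o...........+#+++++++++++++++
.........................@@@@@..@@@@@@........#+++++++++++++++
```

The disc lies level: the observed ellipse aspect is 0.964 against 0.969 for flat. Its centre is within about 1 mm of the seat, inside all four lugs, and the hand is clear with zero force. Handing in.

```bash
python3 -c "
from plant import sign_off
print(sign_off())"
```

```text
the job is handed in; nothing more can be done
None
```

I handed the job in at about 40 s of the 72 s: the large disc is on the filter-holder seat, inside the four lugs, with the gripper open and clear of everything.

**Steps done:** I pressed the disc so that it tipped and took my hand away, then took it by the raised edge. I leaned it on the wire rest and let go, then took it again by the rim from both sides. Finally I set its low edge on the seat, turned it flat and released it.

**Last checks:**
- **Level:** the disc's face in the wrist camera has an aspect ratio of 0.964, against 0.969 for exactly flat.
- **Centred:** its centre is about 1 mm from the seat's centre, within the 2 mm of play.
- **Hand clear:** the contact force was about zero after release.

**What disagreed or went wrong:**
- **Gripper offset:** the real fingertips ended about 40 mm above the reported tool point. I worked from where contact was actually felt.
- **After the press:** the disc stood nearly upright (about 90°), not leaning at 57–75°.
- **On the rest:** when I first let go it stood upright in the hooks. I guided it back until it leaned at about 62°, then let go again.
- **While seating:** the push on the disc briefly reached about 17 N and later 16 N, because I sent several small moves before reading the force. Otherwise it stayed around 3–12 N.
- **Not rechecked:** the small disc was still in its pocket after the press, but I did not look at it or the glassware again at the end.

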